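Refit the heat sinks on the reworked boards

TASK

The four boards on the mat have been reworked and need their black heat sinks back: take the black heat sinks one by one and set each, without dropping it, on the chip of its own size (large, medium, small, and the long one lengthwise on the row of three transistors). Each must sit flat, centred on its chip so that it covers it, and square to the board. Leave the two silver heat sinks where they are; they belong to another job.

Things in the scene. Friction and masses are not known exactly. Their poses are not given: they have to be found in the camera images.
- sink_large: loose black heat sink, 56 x 56 mm, 26 mm high, 7 x 7 square pins; solid sheer sides to grip at any height. Stands fins up on the green mat (top at z = 0.002). Origin: centre of its flat underside; z up. Belongs on the 40 mm chip (board_large).
- sink_medium: loose black heat sink, 42 x 42 mm, 24 mm high, 5 x 5 square pins; solid sheer sides to grip at any height. Stands fins up on the green mat (top at z = 0.002). Origin: centre of its flat underside; z up. Belongs on the 28 mm chip (board_medium).
- sink_small: loose black heat sink, 30 x 30 mm, 22 mm high, 4 x 4 square pins; solid sheer sides to grip at any height. Stands fins up on the green mat (top at z = 0.002). Origin: centre of its flat underside; z up. Belongs on the 16 mm chip (board_small).
- sink_long: loose black heat sink, 30 mm (x) x 70 mm (y), 24 mm high, five straight fins along y; solid sheer sides to grip at any height. Stands fins up on the green mat (top at z = 0.002). Origin: centre of its flat underside; z up. Belongs on the row of three power transistors (board_long), its length along the row.
- board_large: green circuit board in a fixed aluminium carrier, 92 mm (x) by 112 mm (y, long side), board face 20 mm above the mat. Bears one 40 x 40 mm chip with a silver 36 mm lid. Flat top 24 mm above the mat (z = 0.026). Origin: under that chip's centre, at mat level. Carrier's middle: 6 mm to its +y. Tallest parts on each board: two can capacitors, 27 mm above the mat, at the corners of one end, clear of the sink.
- board_medium: green circuit board in a fixed aluminium carrier, 92 mm (x) by 112 mm (y, long side), board face 20 mm above the mat. Bears one 28 x 28 mm black chip with a silver square on top. Flat top 24 mm above the mat (z = 0.026). Origin: under that chip's centre, at mat level. Carrier's middle: 6 mm to its -y. Other parts near the chips are lower than the chip tops.
- board_small: green circuit board in a fixed aluminium carrier, 92 mm (x) by 112 mm (y, long side), board face 20 mm above the mat. Bears one 16 x 16 mm black chip with a silver square on top (other black parts are 1 mm flat). Flat top 24 mm above the mat (z = 0.026). Origin: under that chip's centre, at mat level. Carrier's middle: 7 mm to its +y.
- board_long: green circuit board in a fixed aluminium carrier, 92 mm (x) by 112 mm (y, long side), board face 20 mm above the mat. Bears a row along y of three black 14 x 14 mm power transistors at 20 mm pitch (14 x 54 mm in all) that share one sink; 'chip' means the row. Flat top 24 mm above the mat (z = 0.026). Origin: under that chip's centre, at mat level. That is the carrier's middle.
- spare_wide: loose bare-aluminium (silver) heat sink, 46 x 46 mm, 20 mm high, straight fins, from another job: not to be used. Origin: centre of its underside. Nothing on the mat, boards included, is higher than 32 mm at the start; taller equipment stands over 0.5 m to either side and over 0.8 m ahead.
- spare_narrow: loose bare-aluminium (silver) heat sink, 34 x 34 mm, 20 mm high, straight fins, from another job: not to be used. Origin: centre of its underside.
Not all that is in view belongs to the job. Leave any pink look-alike of the sink_long alone.

How it is judged:
At the end, for the whole second after the job is handed in: Each black sink rests released and still on its own chip: centres within 8 mm, underside on the chip top (2.5 mm), level within 5 deg, sides square to the board within 14 deg (long one along its row; square ones any way round). Silver sinks within 30 mm of their start (horizontal distance between sink_large and board_large below 0.008 m and z of sink_large in the frame of board_large between 0.0215 and 0.0265 m and angle between each of sink_large, sink_medium, sink_small, sink_long's own z axis and vertical below 0.09 rad and (angle between the y axis of sink_large and the y axis of board_large, either way round below 0.25 rad or angle between the x axis of sink_large and the y axis of board_large, either way round below 0.25 rad) and linear speed of each of sink_large, sink_medium, sink_small, sink_long below 0.02 m/s and horizontal distance between sink_medium and board_medium below 0.008 m and z of sink_medium in the frame of board_medium between 0.0215 and 0.0265 m and (angle between the y axis of sink_medium and the y axis of board_medium, either way round below 0.25 rad or angle between the x axis of sink_medium and the y axis of board_medium, either way round below 0.25 rad) and horizontal distance between sink_small and board_small below 0.008 m and z of sink_small in the frame of board_small between 0.0215 and 0.0265 m and (angle between the y axis of sink_small and the y axis of board_small, either way round below 0.25 rad or angle between the x axis of sink_small and the y axis of board_small, either way round below 0.25 rad) and horizontal distance between sink_long and board_long below 0.008 m and z of sink_long in the frame of board_long between 0.0215 and 0.0265 m and angle between the y axis of sink_long and the y axis of board_long, either way round below 0.25 rad and distance of each of spare_wide, spare_narrow from where it was at the start of the episode below 0.03 m); the robot touches nothing.
It fails at once if a silver heat sink is taken or shoved aside (moved more than 30 mm) (distance of any of spare_wide, spare_narrow from where it was at the start of the episode above 0.03 m).
It fails at once if a black heat sink is dropped (falls freely by more than about 20 mm) ((linear speed of sink_large above 0.6 m/s and contact force between the fingers and sink_large below 0.05 N) or (linear speed of sink_medium above 0.6 m/s and contact force between the fingers and sink_medium below 0.05 N) or (linear speed of sink_small above 0.6 m/s and contact force between the fingers and sink_small below 0.05 N) or (linear speed of sink_long above 0.6 m/s and contact force between the fingers and sink_long below 0.05 N)).
It also fails if it takes over 102 s, if anything falls off the work surface, if the arm or the gripper's body presses on something with over 40 N, if the wrist force passes 120 N, or if a joint passes its speed limit or range.

ROBOT

A 6-joint arm with a two-finger parallel gripper is mounted at the origin on the work surface. World frame = base frame: x ahead of the robot, y to its left, z up, the work surface at z = 0. Lengths are in m, angles in rad, forces in N, time in s.
With the tool pointing down it reaches from about 0.375 to 0.975 m from the base axis. Payload 3.8 kg.
Tool frame: the origin (TCP) lies midway between the tips of the shut fingers; the grasp point (between the pads) lies 19 mm behind it (r.grasp_offset is the distance from the TCP to the grasp point, in m); z points along the fingers, x is the direction in which the jaws open and shut, and the axes are right-handed (so a half turn about z gives the same grasp; the last joint's range is limited). The gripper opens to 85 mm and grips with 20 to 120 N. Pads are 22 mm wide; open, the fingers measure 114 mm over their backs; the gripper's body (76 mm by 85 mm) begins 54 mm behind the grasp point. The pads swing forward as they close: fully open they stand 13 mm farther back than shut.
Start: joints at [-1.163, 0.264, 1.604, -0, 1.274, -0.037], TCP at [0.29, -0.609, 0.231] pointing down, gripper open.
Joint ranges: [-2.63, 2.63], [-0.94, 2.18], [0.31, 2.57], [-1.31, 4.45], [0, 2.66], [-2.55, 2.55]. Speed limits (rad/s): [2.57, 2.57, 3.14, 3.14, 3.14, 3.14].

INTERFACE

Orientations are given as a unit quaternion [w, x, y, z].
In Python, from cell import r gives the robot as it stands.
- The arm moves only by the shell command python3 -m inch 'ROWS' [FORCE]. ROWS is JSON, a list of rows, each an object with "linear": the shift along the tool's x, y, z in units of 30 mm (1.0 is 30 mm), a list of three; "angular": the turn, a rotation vector about the tool's x, y, z in units of 6 degrees (1.0 is 6 degrees), a list of three; "jaw": the gripper's target within -1 to 1 (shut at 1, half-way at 0, fully open at -1). In form: [{"linear": [tx, ty, tz], "angular": [ax, ay, az], "jaw": jaw}, ...]. A call has 1 to 8 rows; each row shifts and turns the commanded pose from where the row before left it, along the tool's axes as they then stand; what a row does not reach is not made up. A row lasts 1/10 s, in which the tool goes at most 50 mm and 8.59 degrees, less where a joint would pass 70% of its speed; a pose out of reach is approached as far as the arm can. A call is refused whole if a number of a shift passes 1 or a number of a turn 1, either way. A call with a gripper value outside its range is refused whole. The fingers move at their own pace and stop on an object; FORCE is the grip in N (left out, the last holds). Time passes only in rows, so rows that do not move let the fingers close. It gives the time, the measured TCP pose, the force and the opening at its end, in the units of the state.
- r.read_state(): the state, without advancing time (a new reading comes with each control period).
- r.grab_frame(name): name is "side" or "top"; returns a dict with "image" (480x640x3 uint8, red, green, blue), "camera_matrix" (3x3 intrinsics, pixels), "extrinsics" (4x4, takes a point from world to camera coordinates). Camera axes: x right, y down, z forward; pixel columns grow to the right and rows downward; lengths in m; the calibration is good to about 2 mm. A picture is of the moment at which its call begins. There is no depth.
- r.sign_off(): hands the job in, once; it reports no verdict.
The state is a dict: "t": time; "qpos": joint angles; "qvel": joint speeds; "tau": joint torques, N m; "eef_pos": TCP position; "eef_rot": TCP orientation; "contact_force": force on the tool from outside, world axes, zero at the start; "wrist_torque": the same for the moment, N m; "width": finger opening in m.
Only numpy, scipy, OpenCV 4.12 (cv2) and the standard library are available. Lean on these libraries where they do the work, as an engineer would, in place of code of your own. Each camera call takes 0.05 s, during which the arm holds its last target.

## Working session

There is one attempt and no reset: what is moved stays moved. The work goes in short steps, Python scripts to look and compute and a shell command to move; the robot and the scene stay as the last step left them, time stands still between calls to the robot, and variables do not carry over. Pictures are saved under pics/ and viewed, and the job is handed in when it is done.

```bash
ls; mkdir -p pics; python3 - <<'E'
from cell import r
import cv2,json
s=r.read_state();print(s)
for n in("top","side"):
    f=r.grab_frame(n);cv2.imwrite(f"pics/{n}0.png",f["image"][:,:,::-1]);print(n,f["camera_matrix"].tolist(),f["extrinsics"].tolist())
print(r.grasp_offset)
E
```

```text
pics
{'t': 0.0, 'qpos': array([-1.16289872e+00,  2.64789174e-01,  1.60538076e+00, -1.68950792e-05,
        1.27373114e+00, -3.69171319e-02]), 'qvel': array([ 0.00289652,  0.00012969,  0.00118422, -0.00109311, -0.00051021,
        0.000473  ]), 'tau': array([-5.27410575e-04, -5.15123713e+01, -3.67314756e+01, -6.84007568e-05,
        1.29885064e-02, -1.06342361e-05]), 'eef_pos': array([ 0.2901328 , -0.60863875,  0.22993413]), 'eef_rot': array([-6.44963920e-04,  8.45663416e-01, -5.33715331e-01, -9.57229867e-04]), 'contact_force': array([-0.0236488 ,  0.00702877,  0.33448859]), 'wrist_torque': array([-0.04929833,  0.01261712,  0.06070706]), 'width': 0.08579683619400963}
top [[530.3021893829903, 0.0, 324.01875307058594], [0.0, 530.3021893829903, 245.13922904262438], [0.0, 0.0, 1.0]] [[0.015852113533047465, -0.9997394360260063, -0.016424693328599724, 0.010843937726276554], [-0.9921665940658944, -0.01369206499736156, -0.12416914663390002, 0.544116677881845], [0.12391190465898876, 0.018264375448155793, -0.9921251193641207, 1.1198547769431801], [0.0, 0.0, 0.0, 1.0]]
side [[465.4763997240645, 0.0, 319.70907876957665], [0.0, 465.4763997240645, 241.37885983943082], [0.0, 0.0, 1.0]] [[-0.9522363302405145, -0.3052785939539855, -0.00713802798784736, 0.481877663669341], [-0.20488131897833853, 0.6560573966450883, -0.7263692844834266, 0.1308896188465584], [0.2264279499173499, -0.6902127732668721, -0.6872675687936098, 0.8565832095413825], [0.0, 0.0, 0.0, 1.0]]
0.0187
```

View pics/top0.png

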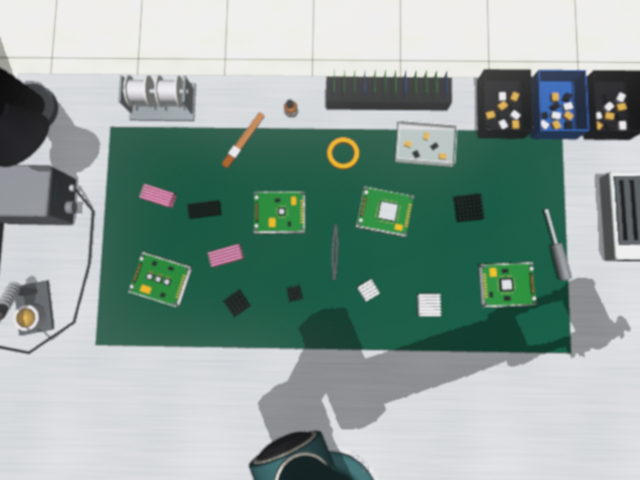

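View pics/side0.png

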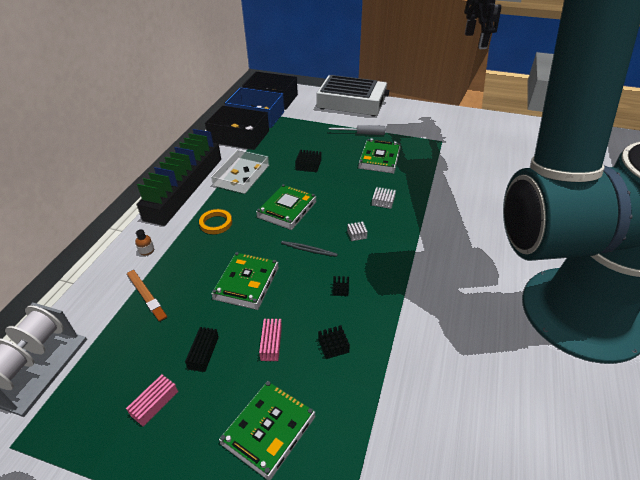

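```bash
cat > h.py <<'E'
import numpy as np,cv2
from cell import r
def cam(f):
    return f["camera_matrix"],f["extrinsics"][:3,:3],f["extrinsics"][:3,3]
def ray(f,uv,z):
    K,R,t=cam(f);o=-R.T@t
    uv=np.atleast_2d(np.asarray(uv,float))
    d=np.c_[(uv-K[:2,2])/[K[0,0],K[1,1]],np.ones(len(uv))]@R
    return o+d*((z-o[2])/d[:,2])[:,None]
def proj(f,P):
    K,R,t=cam(f);p=np.atleast_2d(P)@R.T+t;q=p@K.T;return q[:,:2]/q[:,2:]
def crop(f,u,v,h,name,s=6):
    im=f["image"][max(0,v-h):v+h,max(0,u-h):u+h,::-1]
    cv2.imwrite("pics/"+name+".png",cv2.resize(im,None,fx=s,fy=s,interpolation=cv2.INTER_CUBIC))
def rect(f,mask,u,v,h,z):
    # world rect of the blob nearest to (u,v), contour cast to plane z
    m=np.zeros_like(mask);m[v-h:v+h,u-h:u+h]=mask[v-h:v+h,u-h:u+h]
    cs,_=cv2.findContours(m,cv2.RETR_EXTERNAL,cv2.CHAIN_APPROX_NONE)
    c=max(cs,key=cv2.contourArea).reshape(-1,2)
    P=ray(f,c,z)[:,:2]*1000
    (cx,cy),(w,hh),a=cv2.minAreaRect(P.astype(np.float32))
    return cx,cy,w,hh,a,c.mean(0)
E
python3 - <<'E'
from h import *
f=r.grab_frame("top");im=f["image"].astype(int)
K,R,t=cam(f);print("cam",-R.T@t)
gray=im.max(2)
blk=((gray<55)&((im[:,:,1]-im[:,:,0])<30)).astype(np.uint8)
for n,u,v,h in(("large",468,208,28),("medium",236,303,24),("small",294,293,18),("long",205,209,25)):
    hh={"large":.026,"medium":.024,"small":.022,"long":.024}[n]+.002
    print(n,np.round(rect(f,blk,u,v,h,hh),1)[:5] if 0 else [np.round(x,1) for x in rect(f,blk,u,v,h,hh)])
sil=((im.min(2)>120)).astype(np.uint8)
for n,u,v,h in(("Llid",388,211,14),("Mlid",507,285,10),("Slid",281,212,8),("T1",150,276,6),("T2",159,279,6),("T3",168,282,6)):
    try:print(n,[np.round(x,1) for x in rect(f,sil,u,v,h,.026)])
    except Exception as e:print(n,e)
bd=((im[:,:,1]>90)).astype(np.uint8)|((gray>90)).astype(np.uint8)
for n,u,v in(("BL",386,211),("BM",508,285),("BS",280,212),("Bl",160,279)):
    print(n,[np.round(x,1) for x in rect(f,bd,u,v,38,.016)])
ims=[]
for u,v in((386,211),(508,285),(280,212),(160,279),(468,208),(236,303),(294,293),(205,209)):
    ims.append(cv2.resize(f["image"][v-33:v+33,u-33:u+33,::-1],(198,198),interpolation=cv2.INTER_CUBIC))
cv2.imwrite("pics/mos.png",np.vstack([np.hstack(ims[:4]),np.hstack(ims[4:])]))
E
```

```text
cam [ 0.40091915 -0.00216225  1.17877667]
large [np.float64(632.6), np.float64(-296.6), np.float64(56.3), np.float64(59.2), np.float64(6.8), array([468.5, 207.3])]
medium [np.float64(416.5), np.float64(206.2), np.float64(40.5), np.float64(40.7), np.float64(37.3), array([236.7, 302.7])]
small [np.float64(439.4), np.float64(82.0), np.float64(26.8), np.float64(27.7), np.float64(12.1), array([294.2, 293.1])]
long [np.float64(621.9), np.float64(286.6), np.float64(32.3), np.float64(71.1), np.float64(8.0), array([204.2, 209.1])]
Llid [np.float64(623.4), np.float64(-119.6), np.float64(38.0), np.float64(37.8), np.float64(79.2), array([387.5, 210.9])]
Mlid [np.float64(465.8), np.float64(-375.3), np.float64(21.6), np.float64(21.7), np.float64(0.9), array([506.2, 284.2])]
Slid [np.float64(619.7), np.float64(114.3), np.float64(9.0), np.float64(11.1), np.float64(0.7), array([281.1, 211. ])]
T1 [np.float64(471.6), np.float64(400.8), np.float64(8.8), np.float64(9.0), np.float64(0.8), array([149., 276.])]
T2 [np.float64(465.8), np.float64(381.5), np.float64(10.1), np.float64(9.6), np.float64(64.8), array([157.8, 278.8])]
T3 [np.float64(460.2), np.float64(361.7), np.float64(9.5), np.float64(9.1), np.float64(47.1), array([166.3, 281.5])]
BL [np.float64(626.3), np.float64(-116.9), np.float64(169.9), np.float64(168.0), np.float64(0.6), array([385.5, 210.5])]
BM [np.float64(465.9), np.float64(-382.3), np.float64(163.3), np.float64(169.1), np.float64(0.8), array([504., 279.])]
BS [np.float64(621.2), np.float64(120.6), np.float64(170.8), np.float64(169.1), np.float64(1.0), array([276.7, 214.2])]
Bl [np.float64(467.9), np.float64(381.6), np.float64(165.5), np.float64(172.6), np.float64(0.9), array([160.6, 274.7])]
```

View pics/mos.png

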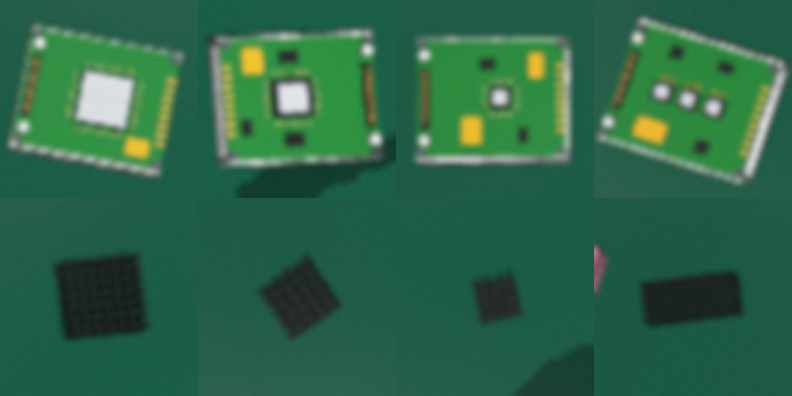

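```bash
cat >> h.py <<'E'
def blackmask(f):
    im=cv2.cvtColor(f["image"],cv2.COLOR_RGB2HSV);rgb=f["image"].astype(int)
    return ((rgb.max(2)<60)&(rgb[:,:,1]-rgb[:,:,0]<32)).astype(np.uint8)
def grn(f):
    rgb=f["image"].astype(int)
    return ((rgb[:,:,1]-rgb[:,:,0]>55)&(rgb[:,:,1]>105)&(rgb[:,:,2]<100)).astype(np.uint8)
def show(l,x): print(l,*[np.round(y,1) for y in x])
E
python3 - <<'E'
from h import *
f=r.grab_frame("top");g=r.grab_frame("side")
for u,v in((386,195),(300,240),(468,208),(294,293),(205,209),(440,208),(281,215)):print(f["image"][v,u])
for n,u,v,h,H in(("large",468,208,28,26),("medium",236,303,24,24),("small",294,293,18,22),("long",205,209,25,24)):
    show(n,rect(f,blackmask(f),u,v,h,.002+H/2000))
for n,u,v in(("BL",386,211),("BM",508,285),("BS",280,212),("Bl",160,279)):
    show(n,rect(f,grn(f),u,v,36,.022))
print("side")
sil=(g["image"].min(2)>130).astype(np.uint8)
for n,u,v,h in(("Llid",288,201,13),("Mlid",380,153,7),("Slid",246,272,8),("T1",257,435,8),("T2",267,423,7),("T3",277,412,7)):
    try:show(n,rect(g,sil,u,v,h,.026))
    except Exception as e:print(n,e)
for n,u,v,h,H in(("large",308,160,17,26),("medium",333,342,24,24),("small",340,286,15,22),("long",202,348,26,24)):
    show(n,rect(g,blackmask(g),u,v,h,.002+H/2000))
ims=[]
for u,v in((288,205),(380,155),(246,280),(267,430),(308,160),(333,342),(340,286),(202,348)):
    ims.append(cv2.resize(g["image"][v-33:v+33,u-33:u+33,::-1],(198,198),interpolation=cv2.INTER_CUBIC))
cv2.imwrite("pics/mos2.png",np.vstack([np.hstack(ims[:4]),np.hstack(ims[4:])]))
E
```

```text
[ 50 144  69]
[30 93 70]
[23 32 28]
[37 44 42]
[28 36 32]
[29 93 71]
[ 65 110  67]
large 635.4 -300.2 57.4 60.8 6.5 [468.4 207.2]
medium 417.0 208.6 42.8 42.5 34.8 [236.5 302.8]
small 439.7 82.7 29.5 28.8 10.9 [294.3 293.2]
long 624.5 289.5 33.6 72.5 8.4 [203.8 209.1]
BL 626.1 -114.5 112.1 86.4 80.0 [386.  212.3]
BM 466.3 -383.1 86.3 108.8 2.7 [510.3 284.2]
BS 619.4 123.3 83.5 108.7 0.8 [274.1 211.8]
Bl 466.6 382.8 109.7 85.5 73.5 [157.2 278.6]
side
Llid 621.7 -120.9 34.7 33.9 78.4 [287.4 200. ]
Mlid 464.6 -378.3 18.1 19.0 12.1 [379.5 152.1]
Slid 619.2 111.6 9.7 7.9 17.4 [246.2 271.8]
T1 470.9 398.7 8.3 8.0 78.6 [258.3 433.8]
T2 465.4 379.3 9.0 7.7 66.2 [267.  422.6]
T3 459.7 360.2 8.7 8.1 74.1 [275.4 411.9]
large 635.5 -302.6 65.0 95.3 6.4 [308.2 159.7]
medium 416.7 207.8 52.2 58.2 36.0 [331.8 340. ]
small 440.0 81.5 32.4 50.4 15.2 [340.3 284.2]
long 623.9 287.6 39.9 86.1 8.8 [201.2 349.4]
```

View pics/mos2.png

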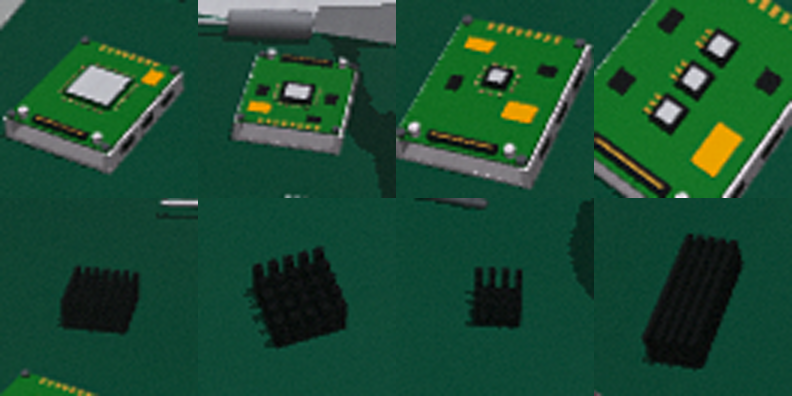

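```bash
cat >> h.py <<'E'
from scipy.spatial.transform import Rotation as Ro
def plan(x,y,z,phi,sym=90):
    s=r.read_state();q=s["eef_rot"];M=Ro.from_quat([q[1],q[2],q[3],q[0]]).as_matrix();p=s["eef_pos"]
    ph=np.degrees(np.arctan2(M[1,0],M[0,0]));q1=np.degrees(np.arctan2(y,x))
    d=(phi-ph+sym/2)%sym-sym/2;tgt=ph+d
    c,sn=np.cos(np.radians(tgt)),np.sin(np.radians(tgt))
    B=np.array([[c,sn,0],[sn,-c,0],[0,0,-1]]) # columns: tool x, y, z once upright
    D=B.T@(np.array([x,y,z])/1000-p)/.030
    e=M.T@[0,0,-1]; tilt=np.cross([0,0,1],e)
    print("t %.2f pos %s phi %.1f width %.4f F %s"%(s["t"],np.round(p*1000,1),ph,s["width"],np.round(s["contact_force"],1)))
    print("turn units az %.2f (q6 end %.0f) tilt fix %s | shift units %s"%(-d/6,q1-tgt,np.round(np.degrees(tilt)/6,3),np.round(D,2)))
E
python3 -c "
from h import *
plan(635.4,-301,100,6.5)"
```

```text
t 0.25 pos [ 290.3 -609.   230.6] phi -64.5 width 0.0852 F [0.  0.5 0.5]
turn units az 3.16 (q6 end 58) tilt fix [-0.     0.011  0.   ] | shift units [ -8.9  -12.59   4.35]
```

Look-alikes, by top-view pixel:
- **Black sinks:** large (468,208), medium (236,303), small (294,293), long (205,209).
- **Not wanted:** pink long ones (157,195) and (225,255), silver sinks (369,290) and (429,305), and the black bins and rack at the rear.
- **Boards:** the chips are large (388,211), medium (507,285), small (281,212) and the transistor row (159,279). The grey tray at (426,143) is not a board.

The close crops (mosaics) confirm these: all four sinks are black with the right pin and fin patterns. I start with the large sink at (468,208).

```bash
python3 -m inch '[{"linear":[0,0,0.5],"angular":[0,0,0.79],"jaw":-1},{"linear":[0,0,0.5],"angular":[0,0,0.79],"jaw":-1},{"linear":[0,0,0.5],"angular":[0,0,0.79],"jaw":-1},{"linear":[0,0,0.5],"angular":[0,0,0.79],"jaw":-1},{"linear":[-0.68,-0.97,0.2],"angular":[0,0,0],"jaw":-1},{"linear":[-0.68,-0.97,0.2],"angular":[0,0,0],"jaw":-1},{"linear":[-0.68,-0.97,0.2],"angular":[0,0,0],"jaw":-1},{"linear":[-0.68,-0.97,0.2],"angular":[0,0,0],"jaw":-1}]' 40
python3 -m inch '[{"linear":[-0.68,-0.97,0.2],"angular":[0,0,0],"jaw":-1},{"linear":[-0.68,-0.97,0.2],"angular":[0,0,0],"jaw":-1},{"linear":[-0.68,-0.97,0.2],"angular":[0,0,0],"jaw":-1},{"linear":[-0.68,-0.97,0.2],"angular":[0,0,0],"jaw":-1},{"linear":[-0.68,-0.97,0.2],"angular":[0,0,0],"jaw":-1},{"linear":[-0.68,-0.97,0.2],"angular":[0,0,0],"jaw":-1},{"linear":[-0.68,-0.97,0.2],"angular":[0,0,0],"jaw":-1},{"linear":[-0.68,-0.97,0.2],"angular":[0,0,0],"jaw":-1}]'
python3 -c "
from h import *
plan(635.4,-301,50,6.5)"
```

```text
t: 1.05
eef_pos: [0.3975, -0.5141, 0.1469]
eef_rot: [-0.0, 0.746, -0.666, -0.0]
contact_force: [0.7, 0.7, 0.5]
width: 0.0854
t: 1.85
eef_pos: [0.6105, -0.3253, 0.0989]
eef_rot: [0.0, 0.746, -0.666, -0.0]
contact_force: [0.9, 0.4, -0.0]
width: 0.0856
t 1.85 pos [ 610.5 -325.3   98.9] phi -83.5 width 0.0856 F [ 0.9  0.4 -0. ]
turn units az 0.01 (q6 end 58) tilt fix [ 0.001  0.    -0.   ] | shift units [-0.71 -0.92  1.63]
```

```bash
python3 -m inch '[{"linear":[-0.71,-0.92,0.6],"angular":[0,0,0],"jaw":-1},{"linear":[0,0,0.7],"angular":[0,0,0],"jaw":-1},{"linear":[0,0,0.3],"angular":[0,0,0],"jaw":-1},{"linear":[0,0,0],"angular":[0,0,0],"jaw":-1},{"linear":[0,0,0],"angular":[0,0,0],"jaw":-1}]'
python3 - <<'E'
from h import *
plan(635.4,-301,6,6.5)
f=r.grab_frame("top");crop(f,468,208,50,"g1");g=r.grab_frame("side");crop(g,308,150,50,"g1s")
a=cv2.imread("pics/g1.png");b=cv2.imread("pics/g1s.png");cv2.imwrite("pics/g1b.png",cv2.resize(np.hstack([a,b]),(800,400)))
E
```

```text
t: 2.35
eef_pos: [0.6341, -0.3029, 0.0515]
eef_rot: [0.0, 0.746, -0.666, -0.0]
contact_force: [-0.0, -0.3, 0.1]
width: 0.0855
t 2.35 pos [ 634.1 -302.9   51.5] phi -83.5 width 0.0855 F [-0.  -0.3  0.1]
turn units az -0.01 (q6 end 58) tilt fix [ 0.002 -0.001  0.   ] | shift units [-0.06 -0.05  1.52]
```

View pics/g1b.png

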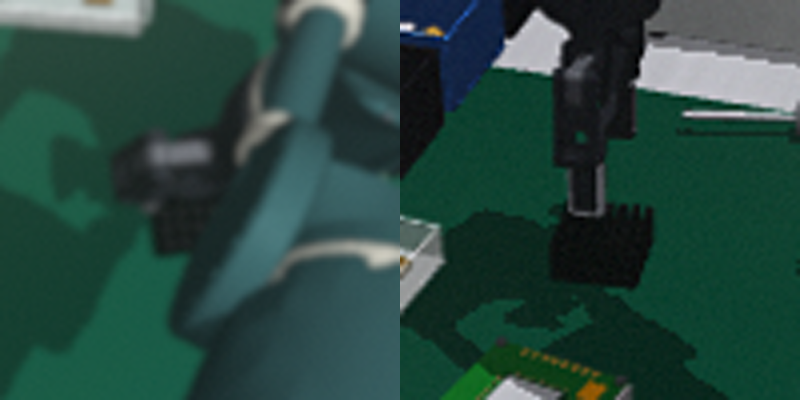

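```bash
python3 -m inch '[{"linear":[-0.06,-0.05,0.6],"angular":[0,0,0],"jaw":-1},{"linear":[0,0,0.6],"angular":[0,0,0],"jaw":-1},{"linear":[0,0,0.3],"angular":[0,0,0],"jaw":-1},{"linear":[0,0,0],"angular":[0,0,0],"jaw":-1},{"linear":[0,0,0],"angular":[0,0,0],"jaw":0.9},{"linear":[0,0,0],"angular":[0,0,0],"jaw":0.9},{"linear":[0,0,0],"angular":[0,0,0],"jaw":0.9},{"linear":[0,0,0],"angular":[0,0,0],"jaw":0.9}]' 40
python3 -m inch '[{"linear":[0,0,0],"angular":[0,0,0],"jaw":0.9},{"linear":[0,0,0],"angular":[0,0,0],"jaw":0.9},{"linear":[0,0,0],"angular":[0,0,0],"jaw":0.9}]' 40
```

```text
t: 3.25
eef_pos: [0.6365, -0.3005, 0.0072]
eef_rot: [-0.0, 0.746, -0.666, 0.001]
contact_force: [0.5, -0.4, -1.3]
width: 0.0552
t: 3.55
eef_pos: [0.6365, -0.3005, 0.0072]
eef_rot: [-0.0, 0.746, -0.666, 0.001]
contact_force: [-0.1, -0.5, 4.1]
width: 0.0551
```

```bash
python3 -m inch '[{"linear":[0,0,-0.2],"angular":[0,0,0],"jaw":0.9},{"linear":[0,0,-0.5],"angular":[0,0,0],"jaw":0.9},{"linear":[0,0,-0.7],"angular":[0,0,0],"jaw":0.9},{"linear":[0,0,-0.6],"angular":[0,0,0],"jaw":0.9},{"linear":[0,0,-0.2],"angular":[0,0,0],"jaw":0.9},{"linear":[0,0,0],"angular":[0,0,0],"jaw":0.9}]'
python3 -c "
from h import *
plan(622.8,-120,31,-10)"
```

```text
t: 4.15
eef_pos: [0.637, -0.3008, 0.0746]
eef_rot: [-0.0, 0.746, -0.666, 0.002]
contact_force: [0.1, -0.3, 0.2]
width: 0.0553
t 4.15 pos [ 637.  -300.8   74.6] phi -83.5 width 0.0553 F [ 0.1 -0.3  0.2]
turn units az 2.75 (q6 end 89) tilt fix [-0.029 -0.019  0.   ] | shift units [-5.85  1.51  1.45]
```

```bash
python3 -m inch '[{"linear":[0,0,-0.1],"angular":[0,0,0.69],"jaw":0.9},{"linear":[0,0,0],"angular":[0,0,0.69],"jaw":0.9},{"linear":[0,0,0],"angular":[0,0,0.69],"jaw":0.9},{"linear":[0,0,0],"angular":[0,0,0.68],"jaw":0.9},{"linear":[-0.4,0.1,0],"angular":[0,0,0],"jaw":0.9},{"linear":[-0.75,0.2,0],"angular":[0,0,0],"jaw":0.9},{"linear":[-0.9,0.24,0],"angular":[0,0,0],"jaw":0.9},{"linear":[-0.9,0.24,0],"angular":[0,0,0],"jaw":0.9}]'
python3 -m inch '[{"linear":[-0.9,0.24,0],"angular":[0,0,0],"jaw":0.9},{"linear":[-0.9,0.24,0],"angular":[0,0,0],"jaw":0.9},{"linear":[-0.7,0.16,0],"angular":[0,0,0],"jaw":0.9},{"linear":[-0.4,0.1,0],"angular":[0,0,0],"jaw":0.9},{"linear":[0,0,0],"angular":[0,0,0],"jaw":0.9},{"linear":[0,0,0],"angular":[0,0,0],"jaw":0.9}]'
python3 - <<'E'
from h import *
plan(622.8,-120,31,-10)
f=r.grab_frame("top");crop(f,388,208,50,"p1");g=r.grab_frame("side");crop(g,288,185,50,"p1s")
a=cv2.imread("pics/p1.png");b=cv2.imread("pics/p1s.png");cv2.imwrite("pics/p1b.png",cv2.resize(np.hstack([a,b]),(800,400)))
E
```

```text
t: 4.95
eef_pos: [0.6271, -0.2061, 0.0746]
eef_rot: [-0.0, -0.643, 0.765, 0.001]
contact_force: [1.2, 0.2, -1.1]
width: 0.0549
t: 5.55
eef_pos: [0.6212, -0.119, 0.0752]
eef_rot: [-0.0, -0.644, 0.765, -0.0]
contact_force: [-0.3, -1.5, -1.4]
width: 0.0552
t 5.55 pos [ 621.2 -119.    75.2] phi -99.9 width 0.0552 F [-0.3 -1.5 -1.4]
turn units az 0.02 (q6 end 89) tilt fix [ 0.    -0.004  0.   ] | shift units [ 0.02 -0.06  1.47]
```

View pics/p1b.png

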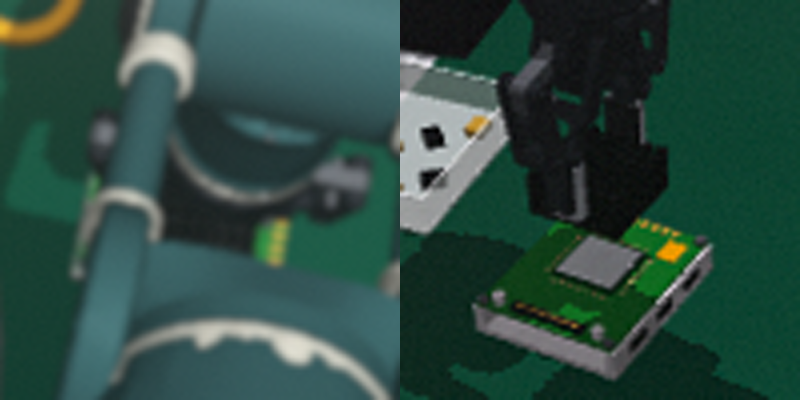

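```bash
python3 -m inch '[{"linear":[0.02,-0.06,0.5],"angular":[0,0,0],"jaw":0.9},{"linear":[0,0,0.5],"angular":[0,0,0],"jaw":0.9},{"linear":[0,0,0.3],"angular":[0,0,0],"jaw":0.9},{"linear":[0,0,0.1],"angular":[0,0,0],"jaw":0.9},{"linear":[0,0,0],"angular":[0,0,0],"jaw":0.9},{"linear":[0,0,0],"angular":[0,0,0],"jaw":0.9}]'
python3 -c "
from h import *
plan(622.8,-120,31,-10)
g=r.grab_frame('side');crop(g,288,190,45,'p2s')"
```

```text
t: 6.25
eef_pos: [0.6228, -0.1204, 0.0327]
eef_rot: [-0.0, -0.643, 0.766, 0.0]
contact_force: [-0.8, -0.1, -1.5]
width: 0.055
t 6.25 pos [ 622.8 -120.4   32.7] phi -100.0 width 0.0550 F [-0.8 -0.1 -1.5]
turn units az 0.00 (q6 end 89) tilt fix [ 0.005  0.001 -0.   ] | shift units [-0.01  0.    0.06]
```

View pics/p2s.png

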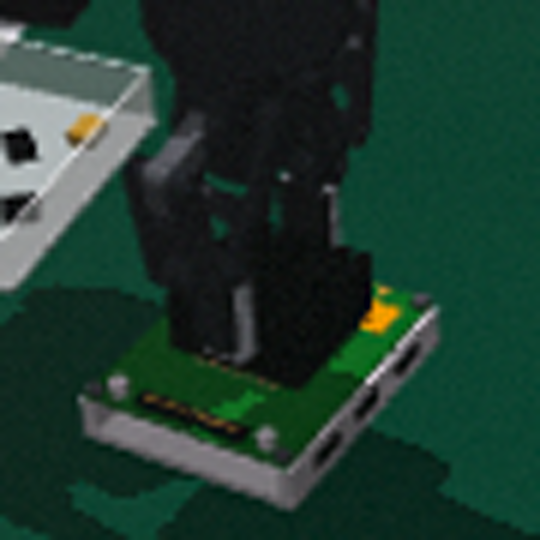

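```bash
python3 -m inch '[{"linear":[0,0,0.05],"angular":[0,0,0],"jaw":0.9},{"linear":[0,0,0.02],"angular":[0,0,0],"jaw":0.9},{"linear":[0,0,0],"angular":[0,0,0],"jaw":0.9}]'
python3 -m inch '[{"linear":[0,0,0],"angular":[0,0,0],"jaw":-0.3},{"linear":[0,0,0],"angular":[0,0,0],"jaw":-0.6},{"linear":[0,0,0],"angular":[0,0,0],"jaw":-0.9},{"linear":[0,0,0],"angular":[0,0,0],"jaw":-1},{"linear":[0,0,0],"angular":[0,0,0],"jaw":-1}]'
```

```text
t: 6.6
eef_pos: [0.6231, -0.1203, 0.0312]
eef_rot: [0.0, -0.643, 0.766, -0.0]
contact_force: [0.1, -0.1, -0.5]
width: 0.0549
t: 7.1
eef_pos: [0.6231, -0.1203, 0.0313]
eef_rot: [0.0, -0.643, 0.766, -0.0]
contact_force: [0.1, -0.0, 0.0]
width: 0.0853
```

Now raise, and plan the move to the small sink at (294,293).

```bash
python3 -m inch '[{"linear":[0,0,-0.4],"angular":[0,0,0],"jaw":-1},{"linear":[0,0,-0.8],"angular":[0,0,0],"jaw":-1},{"linear":[0,0,-0.8],"angular":[0,0,0],"jaw":-1},{"linear":[0,0,-0.5],"angular":[0,0,0],"jaw":-1}]'
python3 -c "
from h import *
g=r.grab_frame('side');crop(g,288,190,45,'p3s')
plan(439.8,82.3,7,12,90)
plan(622.8,-120,31,-10)"
```

```text
t: 7.5
eef_pos: [0.6244, -0.1206, 0.1093]
eef_rot: [0.001, -0.643, 0.766, -0.001]
contact_force: [-0.8, -0.4, -0.0]
width: 0.0856
t 7.55 pos [ 625.8 -121.   111.7] phi -100.0 width 0.0855 F [0.9 0.1 1.9]
turn units az -3.66 (q6 end 89) tilt fix [-0.069 -0.003  0.   ] | shift units [-7.92  4.66  3.49]
t 7.55 pos [ 625.8 -121.   111.7] phi -100.0 width 0.0855 F [0.9 0.1 1.9]
turn units az 0.00 (q6 end 89) tilt fix [-0.069 -0.003  0.   ] | shift units [-0.01  0.11  2.69]
```

View pics/p3s.png

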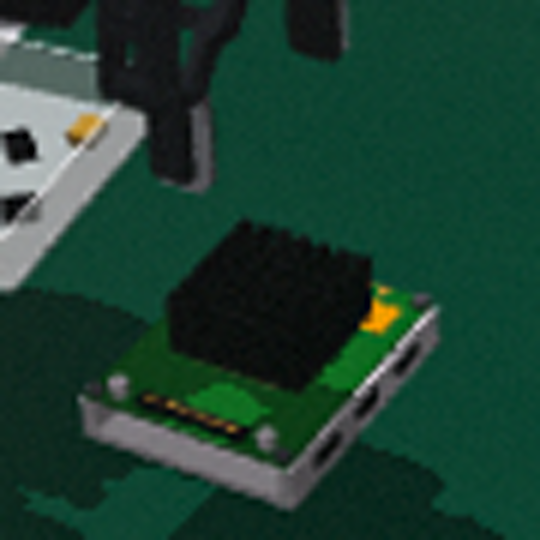

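```bash
python3 -m inch '[{"linear":[0,0,0],"angular":[0,0,-0.92],"jaw":-0.6},{"linear":[0,0,0],"angular":[0,0,-0.92],"jaw":-0.6},{"linear":[0,0,0],"angular":[0,0,-0.92],"jaw":-0.6},{"linear":[0,0,0],"angular":[0,0,-0.9],"jaw":-0.6},{"linear":[-0.9,0.53,0.2],"angular":[0,0,0],"jaw":-0.6},{"linear":[-0.9,0.53,0.2],"angular":[0,0,0],"jaw":-0.6},{"linear":[-0.9,0.53,0.2],"angular":[0,0,0],"jaw":-0.6},{"linear":[-0.9,0.53,0.2],"angular":[0,0,0],"jaw":-0.6}]'
python3 -m inch '[{"linear":[-0.9,0.53,0.2],"angular":[0,0,0],"jaw":-0.6},{"linear":[-0.9,0.53,0.2],"angular":[0,0,0],"jaw":-0.6},{"linear":[-0.9,0.53,0.2],"angular":[0,0,0],"jaw":-0.6},{"linear":[-0.9,0.53,0.2],"angular":[0,0,0],"jaw":-0.6},{"linear":[-0.7,0.42,0.2],"angular":[0,0,0],"jaw":-0.6},{"linear":[0,0,0],"angular":[0,0,0],"jaw":-0.6},{"linear":[0,0,0],"angular":[0,0,0],"jaw":-0.6}]'
python3 - <<'E'
from h import *
plan(439.8,82.3,7,12,90)
g=r.grab_frame('side');crop(g,340,275,45,'s1')
E
```

```text
t: 8.35
eef_pos: [0.5371, -0.0271, 0.0816]
eef_rot: [0.0, 0.777, -0.63, -0.0]
contact_force: [1.1, -0.3, -0.7]
width: 0.0681
t: 9.05
eef_pos: [0.437, 0.0826, 0.0522]
eef_rot: [-0.0, 0.778, -0.629, 0.0]
contact_force: [0.5, -0.7, -0.5]
width: 0.0682
t 9.05 pos [437.   82.6  52.2] phi -77.9 width 0.0682 F [ 0.5 -0.7 -0.5]
turn units az 0.01 (q6 end 89) tilt fix [-0.003 -0.003  0.   ] | shift units [ 0.03 -0.09  1.51]
```

View pics/s1.png

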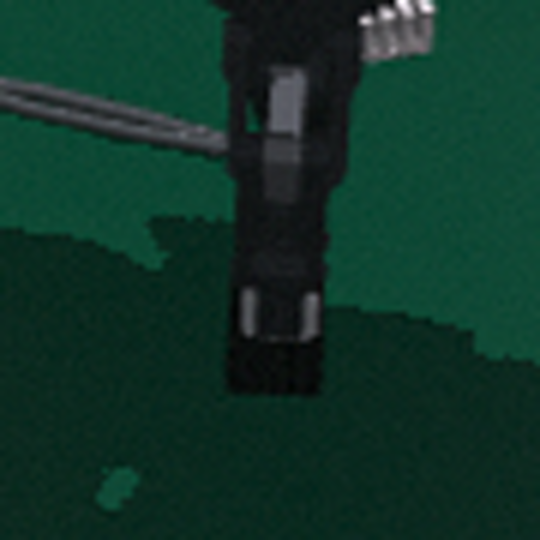

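```bash
python3 -m inch '[{"linear":[0.03,-0.08,0.5],"angular":[0,0,0],"jaw":-0.6},{"linear":[0,0,0.6],"angular":[0,0,0],"jaw":-0.6},{"linear":[0,0,0.35],"angular":[0,0,0],"jaw":-0.6},{"linear":[0,0,0],"angular":[0,0,0],"jaw":-0.6},{"linear":[0,0,0],"angular":[0,0,0],"jaw":0.95},{"linear":[0,0,0],"angular":[0,0,0],"jaw":0.95},{"linear":[0,0,0],"angular":[0,0,0],"jaw":0.95},{"linear":[0,0,0],"angular":[0,0,0],"jaw":0.95}]' 40
python3 -m inch '[{"linear":[0,0,0],"angular":[0,0,0],"jaw":0.95},{"linear":[0,0,0],"angular":[0,0,0],"jaw":0.95},{"linear":[0,0,0],"angular":[0,0,0],"jaw":0.95},{"linear":[0,0,0],"angular":[0,0,0],"jaw":0.95}]'
```

```text
t: 9.9
eef_pos: [0.4408, 0.0822, 0.0097]
eef_rot: [-0.001, 0.777, -0.629, 0.001]
contact_force: [-0.1, -0.3, 4.1]
width: 0.0292
t: 10.3
eef_pos: [0.4408, 0.0822, 0.0097]
eef_rot: [-0.001, 0.777, -0.629, 0.001]
contact_force: [0.5, -0.8, 5.5]
width: 0.0291
```

```bash
python3 -m inch '[{"linear":[0,0,-0.2],"angular":[0,0,0],"jaw":0.95},{"linear":[0,0,-0.6],"angular":[0,0,0],"jaw":0.95},{"linear":[0,0,-0.8],"angular":[0,0,0],"jaw":0.95},{"linear":[0,0,-0.5],"angular":[0,0,0],"jaw":0.95},{"linear":[0,0,-0.2],"angular":[0,0,0],"jaw":0.95},{"linear":[0,0,0],"angular":[0,0,0],"jaw":0.95}]'
python3 - <<'E'
from h import *
plan(619.5,113.3,33,0.8,90)
g=r.grab_frame('side');crop(g,340,265,45,'s2')
E
```

```text
t: 10.9
eef_pos: [0.44, 0.0822, 0.0784]
eef_rot: [-0.001, 0.777, -0.629, 0.001]
contact_force: [-0.3, -2.0, -0.9]
width: 0.0289
t 10.90 pos [440.   82.2  78.4] phi -78.0 width 0.0289 F [-0.3 -2.  -0.9]
turn units az 1.86 (q6 end 100) tilt fix [-0.016 -0.001  0.   ] | shift units [-0.95 -6.    1.51]
```

View pics/s2.png

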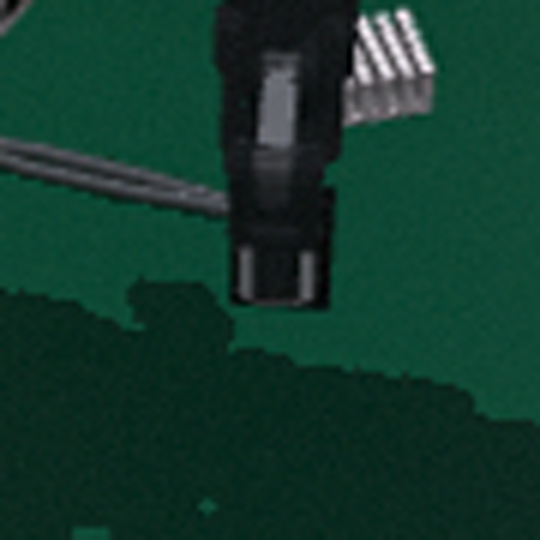

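```bash
python3 -m inch '[{"linear":[0,0,0],"angular":[0,0,0.62],"jaw":0.95},{"linear":[0,0,0],"angular":[0,0,0.62],"jaw":0.95},{"linear":[0,0,0],"angular":[0,0,0.62],"jaw":0.95},{"linear":[-0.05,-0.4,0],"angular":[0,0,0],"jaw":0.95},{"linear":[-0.1,-0.8,0],"angular":[0,0,0],"jaw":0.95},{"linear":[-0.2,-0.9,0],"angular":[0,0,0],"jaw":0.95},{"linear":[-0.2,-0.9,0],"angular":[0,0,0],"jaw":0.95},{"linear":[-0.2,-0.9,0],"angular":[0,0,0],"jaw":0.95}]'
python3 -m inch '[{"linear":[-0.1,-0.9,0],"angular":[0,0,0],"jaw":0.95},{"linear":[-0.1,-0.8,0],"angular":[0,0,0],"jaw":0.95},{"linear":[0,-0.4,0.2],"angular":[0,0,0],"jaw":0.95},{"linear":[0,0,0.3],"angular":[0,0,0],"jaw":0.95},{"linear":[0,0,0.2],"angular":[0,0,0],"jaw":0.95},{"linear":[0,0,0],"angular":[0,0,0],"jaw":0.95},{"linear":[0,0,0],"angular":[0,0,0],"jaw":0.95}]'
python3 - <<'E'
from h import *
plan(619.5,113.3,33,0.8,90)
g=r.grab_frame('side');crop(g,246,265,50,'s3')
f=r.grab_frame("top");crop(f,281,212,50,'s3t')
a=cv2.imread("pics/s3t.png");b=cv2.imread("pics/s3.png");cv2.imwrite("pics/s3b.png",cv2.resize(np.hstack([a,b]),(800,400)))
E
```

```text
t: 11.75
eef_pos: [0.5575, 0.1065, 0.0765]
eef_rot: [0.0, 0.713, -0.701, -0.0]
contact_force: [-0.6, 1.0, -0.3]
width: 0.0291
t: 12.45
eef_pos: [0.6175, 0.113, 0.0559]
eef_rot: [0.001, 0.712, -0.702, -0.001]
contact_force: [0.3, 0.5, -0.5]
width: 0.0291
t 12.45 pos [617.5 113.   55.9] phi -89.2 width 0.0291 F [ 0.3  0.5 -0.5]
turn units az 0.01 (q6 end 100) tilt fix [ 0.02  -0.002  0.   ] | shift units [-0.01 -0.07  0.76]
```

View pics/s3b.png

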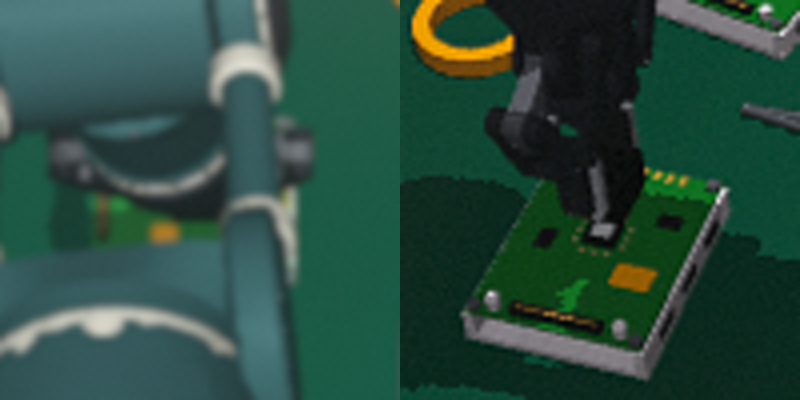

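```bash
python3 -m inch '[{"linear":[-0.01,-0.07,0.3],"angular":[0,0,0],"jaw":0.95},{"linear":[0,0,0.25],"angular":[0,0,0],"jaw":0.95},{"linear":[0,0,0.1],"angular":[0,0,0],"jaw":0.95},{"linear":[0,0,0],"angular":[0,0,0],"jaw":0.95},{"linear":[0,0,0],"angular":[0,0,0],"jaw":0.95}]'
python3 - <<'E'
from h import *
plan(619.5,113.3,33,0.8,90)
g=r.grab_frame('side');crop(g,246,265,45,'s4')
E
```

```text
t: 13.05
eef_pos: [0.6211, 0.1135, 0.0369]
eef_rot: [0.0, 0.712, -0.702, -0.0]
contact_force: [-0.4, 0.3, -0.2]
width: 0.0289
t 13.05 pos [621.1 113.5  36.9] phi -89.2 width 0.0289 F [-0.4  0.3 -0.2]
turn units az 0.00 (q6 end 100) tilt fix [ 0.005 -0.     0.   ] | shift units [0.01 0.05 0.13]
```

View pics/s4.png

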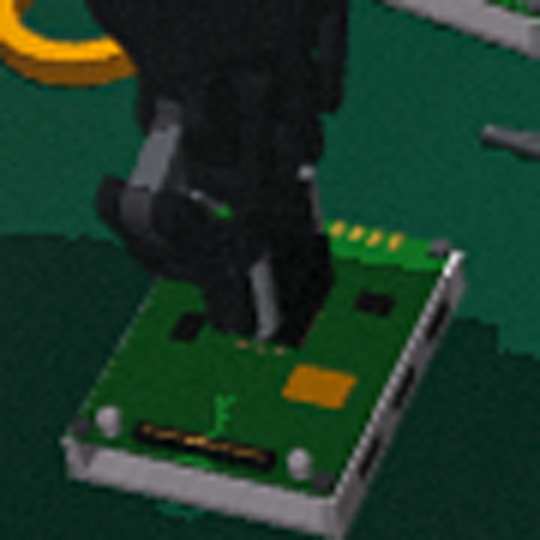

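```bash
python3 -m inch '[{"linear":[0.01,0.05,0.07],"angular":[0,0,0],"jaw":0.95},{"linear":[0,0,0.04],"angular":[0,0,0],"jaw":0.95},{"linear":[0,0,0.02],"angular":[0,0,0],"jaw":0.95},{"linear":[0,0,0],"angular":[0,0,0],"jaw":0.95},{"linear":[0,0,0],"angular":[0,0,0],"jaw":0.95}]'
```

```text
t: 13.6
eef_pos: [0.6197, 0.1132, 0.0338]
eef_rot: [0.0, 0.712, -0.702, -0.0]
contact_force: [-2.7, -1.2, 5.0]
width: 0.0286
```

Contact was felt (5 N upward) at the expected height, so I release.

```bash
python3 -m inch '[{"linear":[0,0,0],"angular":[0,0,0],"jaw":0.1},{"linear":[0,0,0],"angular":[0,0,0],"jaw":-0.2},{"linear":[0,0,0],"angular":[0,0,0],"jaw":-0.5},{"linear":[0,0,0],"angular":[0,0,0],"jaw":-0.5},{"linear":[0,0,-0.4],"angular":[0,0,0],"jaw":-0.5},{"linear":[0,0,-0.8],"angular":[0,0,0],"jaw":-0.5},{"linear":[0,0,-0.8],"angular":[0,0,0],"jaw":-0.5},{"linear":[0,0,0],"angular":[0,0,0],"jaw":-0.5}]'
python3 - <<'E'
from h import *
plan(624.3,288.8,7,8.4,180)
g=r.grab_frame('side');crop(g,246,265,45,'s5')
E
```

```text
t: 14.4
eef_pos: [0.6234, 0.1137, 0.0985]
eef_rot: [-0.003, 0.712, -0.702, 0.003]
contact_force: [-0.1, 0.2, 1.4]
width: 0.0644
t 14.40 pos [623.4 113.7  98.5] phi -89.2 width 0.0644 F [-0.1  0.2  1.4]
turn units az 13.74 (q6 end 196) tilt fix [-0.082  0.01   0.   ] | shift units [-0.88  5.77  3.05]
```

View pics/s5.png

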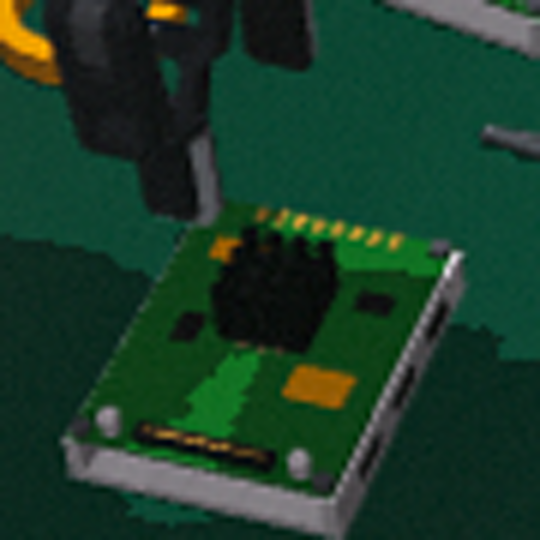

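```bash
python3 -m inch '[{"linear":[0,0,0],"angular":[0,0,-1],"jaw":-0.4},{"linear":[0,0,0],"angular":[0,0,-1],"jaw":-0.4},{"linear":[0,0,0],"angular":[0,0,-1],"jaw":-0.4},{"linear":[0,0,0],"angular":[0,0,-1],"jaw":-0.4},{"linear":[0,0,0],"angular":[0,0,-1],"jaw":-0.4},{"linear":[0,0,0],"angular":[0,0,-1],"jaw":-0.4},{"linear":[0,0,0],"angular":[0,0,-1],"jaw":-0.4},{"linear":[0,0,0],"angular":[0,0,-1],"jaw":-0.4}]'
python3 -m inch '[{"linear":[0,0,0],"angular":[0,0,-1],"jaw":-0.4},{"linear":[0,0,0],"angular":[0,0,-1],"jaw":-0.4},{"linear":[0,0,0],"angular":[0,0,-1],"jaw":-0.4},{"linear":[0,0,0],"angular":[0,0,-1],"jaw":-0.4},{"linear":[0,0,0],"angular":[0,0,-1],"jaw":-0.4},{"linear":[0,0,0],"angular":[0,0,-1],"jaw":-0.4},{"linear":[0,0,0],"angular":[0,0,-1],"jaw":-0.4},{"linear":[0,0,0],"angular":[0,0,-1],"jaw":-0.4}]'
python3 -m inch '[{"linear":[0,0,0],"angular":[0,0,-0.27],"jaw":-0.4},{"linear":[0.15,-0.96,0.25],"angular":[0,0,0],"jaw":-0.4},{"linear":[0.15,-0.96,0.25],"angular":[0,0,0],"jaw":-0.4},{"linear":[0.15,-0.96,0.25],"angular":[0,0,0],"jaw":-0.4},{"linear":[0.15,-0.96,0.25],"angular":[0,0,0],"jaw":-0.4},{"linear":[0.15,-0.96,0.25],"angular":[0,0,0],"jaw":-0.4},{"linear":[0.13,-0.97,0.25],"angular":[0,0,0],"jaw":-0.4},{"linear":[0,0,0],"angular":[0,0,0],"jaw":-0.4}]'
python3 - <<'E'
from h import *
s=r.read_state()
import time
plan(624.3,288.8,7,8.4,180)
E
```

```text
t: 15.25
eef_pos: [0.6188, 0.1131, 0.092]
eef_rot: [0.0, 0.937, -0.35, -0.001]
contact_force: [0.2, 0.5, -0.4]
width: 0.0597
t: 16.05
eef_pos: [0.6187, 0.1131, 0.092]
eef_rot: [0.0, 0.998, 0.062, -0.001]
contact_force: [0.2, -0.0, -1.6]
width: 0.0599
t: 16.85
eef_pos: [0.6188, 0.2913, 0.0463]
eef_rot: [-0.0, 0.997, 0.074, -0.001]
contact_force: [0.3, -0.4, 0.1]
width: 0.06
t 16.85 pos [618.8 291.3  46.3] phi 8.5 width 0.0600 F [ 0.3 -0.4  0.1]
turn units az 0.02 (q6 end 16) tilt fix [-0.005  0.022  0.   ] | shift units [0.17 0.11 1.31]
```

```bash
python3 -m inch '[{"linear":[0.15,0.09,0],"angular":[0,0,0],"jaw":-0.4},{"linear":[0,0,0],"angular":[0,0,0],"jaw":-0.4},{"linear":[0,0,0],"angular":[0,0,0],"jaw":-0.4}]'
python3 - <<'E'
from h import *
plan(624.3,288.8,7,8.4,180)
g=r.grab_frame('side');crop(g,205,335,50,'l1')
f=r.grab_frame("top");crop(f,205,209,50,'l1t')
a=cv2.imread("pics/l1t.png");b=cv2.imread("pics/l1.png");cv2.imwrite("pics/l1b.png",cv2.resize(np.hstack([a,b]),(800,400)))
E
```

```text
t: 17.15
eef_pos: [0.6258, 0.285, 0.0485]
eef_rot: [0.0, 0.997, 0.073, 0.0]
contact_force: [-0.6, 0.2, -0.2]
width: 0.0598
t 17.15 pos [625.8 285.   48.5] phi 8.3 width 0.0598 F [-0.6  0.2 -0.2]
turn units az -0.01 (q6 end 16) tilt fix [ 0.002 -0.002  0.   ] | shift units [-0.03 -0.13  1.38]
```

View pics/l1b.png

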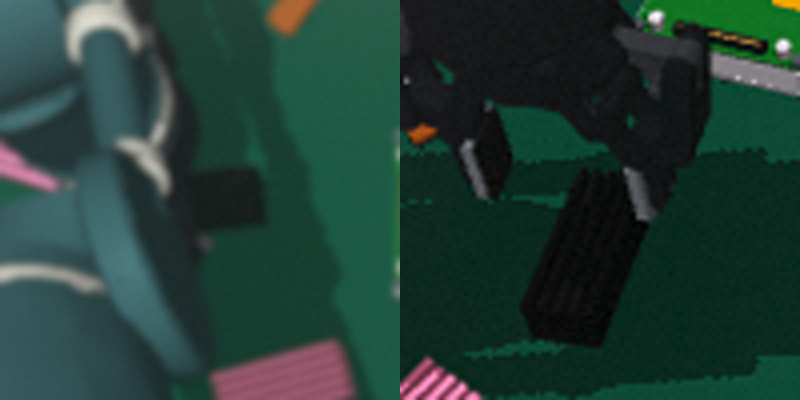

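```bash
python3 -m inch '[{"linear":[-0.03,-0.13,0.5],"angular":[0,0,0],"jaw":-0.4},{"linear":[0,0,0.5],"angular":[0,0,0],"jaw":-0.4},{"linear":[0,0,0.3],"angular":[0,0,0],"jaw":-0.4},{"linear":[0,0,0],"angular":[0,0,0],"jaw":-0.4},{"linear":[0,0,0],"angular":[0,0,0],"jaw":-0.4}]'
python3 -c "
from h import *
plan(624.3,288.8,7,8.4,180)"
```

```text
t: 17.75
eef_pos: [0.6232, 0.2898, 0.0082]
eef_rot: [0.0, 0.997, 0.074, -0.001]
contact_force: [0.4, -0.3, -0.2]
width: 0.0601
t 17.75 pos [623.2 289.8   8.2] phi 8.5 width 0.0601 F [ 0.4 -0.3 -0.2]
turn units az 0.01 (q6 end 16) tilt fix [ 0.004  0.016 -0.   ] | shift units [0.03 0.04 0.04]
```

```bash
python3 -m inch '[{"linear":[0,0,0],"angular":[0,0,0],"jaw":0.95},{"linear":[0,0,0],"angular":[0,0,0],"jaw":0.95},{"linear":[0,0,0],"angular":[0,0,0],"jaw":0.95},{"linear":[0,0,0],"angular":[0,0,0],"jaw":0.95},{"linear":[0,0,0],"angular":[0,0,0],"jaw":0.95},{"linear":[0,0,0],"angular":[0,0,0],"jaw":0.95}]' 50
python3 -m inch '[{"linear":[0,0,-0.2],"angular":[0,0,0],"jaw":0.95},{"linear":[0,0,-0.6],"angular":[0,0,0],"jaw":0.95},{"linear":[0,0,-0.8],"angular":[0,0,0],"jaw":0.95},{"linear":[0,0,-0.6],"angular":[0,0,0],"jaw":0.95},{"linear":[0,0,-0.2],"angular":[0,0,0],"jaw":0.95},{"linear":[0,0,0],"angular":[0,0,0],"jaw":0.95},{"linear":[0,0,0],"angular":[0,0,0],"jaw":0.95}]'
python3 - <<'E'
from h import *
plan(466,380.7,33,-16.3,180)
g=r.grab_frame('side');crop(g,205,320,50,'l2')
f=r.grab_frame("top");crop(f,205,209,50,'l2t')
a=cv2.imread("pics/l2t.png");b=cv2.imread("pics/l2.png");cv2.imwrite("pics/l2b.png",cv2.resize(np.hstack([a,b]),(800,400)))
E
```

```text
t: 18.35
eef_pos: [0.6247, 0.2903, 0.0103]
eef_rot: [-0.0, 0.997, 0.074, 0.001]
contact_force: [0.3, -0.1, 4.3]
width: 0.0289
t: 19.05
eef_pos: [0.6233, 0.2898, 0.0808]
eef_rot: [0.0, 0.997, 0.074, -0.0]
contact_force: [-0.3, -0.2, -0.9]
width: 0.0289
t 19.05 pos [623.3 289.8  80.8] phi 8.4 width 0.0289 F [-0.3 -0.2 -0.9]
turn units az 4.12 (q6 end 56) tilt fix [ 0.002  0.009 -0.   ] | shift units [-5.88 -1.44  1.59]
```

View pics/l2b.png

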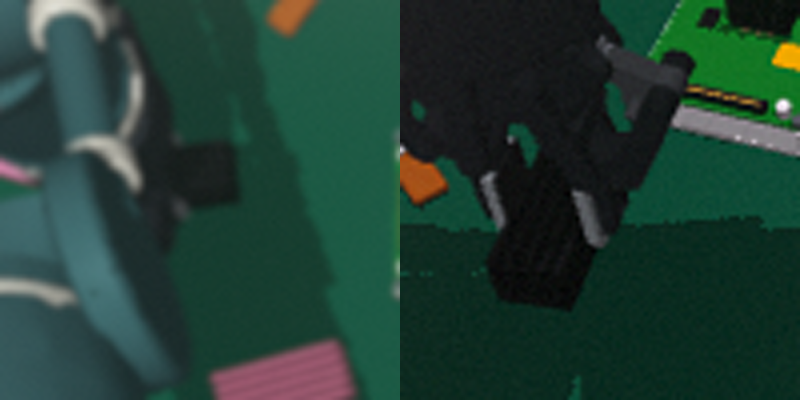

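```bash
python3 -m inch '[{"linear":[0,0,0],"angular":[0,0,0.83],"jaw":0.95},{"linear":[0,0,0],"angular":[0,0,0.83],"jaw":0.95},{"linear":[0,0,0],"angular":[0,0,0.83],"jaw":0.95},{"linear":[0,0,0],"angular":[0,0,0.83],"jaw":0.95},{"linear":[0,0,0],"angular":[0,0,0.8],"jaw":0.95},{"linear":[-0.4,-0.1,0],"angular":[0,0,0],"jaw":0.95},{"linear":[-0.8,-0.2,0],"angular":[0,0,0],"jaw":0.95},{"linear":[-0.9,-0.22,0],"angular":[0,0,0],"jaw":0.95}]'
python3 -m inch '[{"linear":[-0.9,-0.22,0],"angular":[0,0,0],"jaw":0.95},{"linear":[-0.9,-0.22,0],"angular":[0,0,0],"jaw":0.95},{"linear":[-0.8,-0.2,0],"angular":[0,0,0],"jaw":0.95},{"linear":[-0.7,-0.18,0],"angular":[0,0,0],"jaw":0.95},{"linear":[-0.45,-0.1,0],"angular":[0,0,0],"jaw":0.95},{"linear":[0,0,0],"angular":[0,0,0],"jaw":0.95},{"linear":[0,0,0],"angular":[0,0,0],"jaw":0.95},{"linear":[0,0,0],"angular":[0,0,0],"jaw":0.95}]'
python3 - <<'E'
from h import *
plan(466,380.7,33,-16.3,180)
g=r.grab_frame('side');crop(g,265,410,55,'l3')
f=r.grab_frame("top");crop(f,160,279,55,'l3t')
a=cv2.imread("pics/l3t.png");b=cv2.imread("pics/l3.png");cv2.imwrite("pics/l3b.png",cv2.resize(np.hstack([a,b]),(800,400)))
E
```

```text
t: 19.95
eef_pos: [0.5663, 0.3226, 0.0802]
eef_rot: [0.0, 0.99, -0.141, -0.001]
contact_force: [-0.2, 0.7, -0.5]
width: 0.0288
t: 20.75
eef_pos: [0.4682, 0.3804, 0.0813]
eef_rot: [-0.0, 0.99, -0.142, 0.0]
contact_force: [-0.3, 0.7, -0.3]
width: 0.0284
t 20.75 pos [468.2 380.4  81.3] phi -16.3 width 0.0284 F [-0.3  0.7 -0.3]
turn units az 0.00 (q6 end 56) tilt fix [-0.001 -0.005  0.   ] | shift units [-0.07  0.01  1.61]
```

View pics/l3b.png

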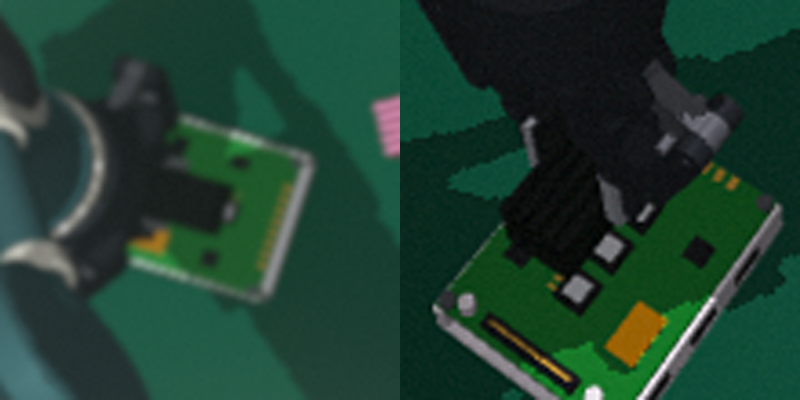

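```bash
python3 -m inch '[{"linear":[-0.07,0.01,0.4],"angular":[0,0,0],"jaw":0.95},{"linear":[0,0,0.5],"angular":[0,0,0],"jaw":0.95},{"linear":[0,0,0.4],"angular":[0,0,0],"jaw":0.95},{"linear":[0,0,0.15],"angular":[0,0,0],"jaw":0.95},{"linear":[0,0,0],"angular":[0,0,0],"jaw":0.95},{"linear":[0,0,0],"angular":[0,0,0],"jaw":0.95},{"linear":[0,0,0],"angular":[0,0,0],"jaw":0.95}]'
python3 - <<'E'
from h import *
plan(466,380.7,33,-16.3,180)
g=r.grab_frame('side');crop(g,265,410,55,'l4')
f=r.grab_frame("top");crop(f,160,279,55,'l4t')
a=cv2.imread("pics/l4t.png");b=cv2.imread("pics/l4.png");cv2.imwrite("pics/l4b.png",cv2.resize(np.hstack([a,b]),(800,400)))
E
```

```text
t: 21.55
eef_pos: [0.4658, 0.3814, 0.0384]
eef_rot: [-0.0, 0.99, -0.142, 0.0]
contact_force: [0.3, 0.3, -0.5]
width: 0.0289
t 21.55 pos [465.8 381.4  38.4] phi -16.3 width 0.0289 F [ 0.3  0.3 -0.5]
turn units az 0.00 (q6 end 56) tilt fix [-0.009 -0.007  0.   ] | shift units [0.01 0.02 0.18]
```

View pics/l4b.png

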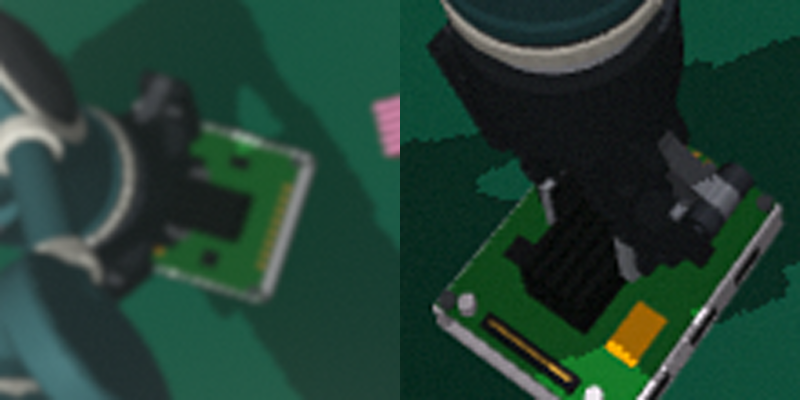

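```bash
python3 -m inch '[{"linear":[0.01,0.02,0.08],"angular":[0,0,0],"jaw":0.95},{"linear":[0,0,0.05],"angular":[0,0,0],"jaw":0.95},{"linear":[0,0,0.03],"angular":[0,0,0],"jaw":0.95},{"linear":[0,0,0],"angular":[0,0,0],"jaw":0.95},{"linear":[0,0,0],"angular":[0,0,0],"jaw":0.95}]'
```

```text
t: 22.15
eef_pos: [0.4657, 0.3804, 0.0343]
eef_rot: [-0.0, 0.99, -0.142, 0.0]
contact_force: [-2.7, -1.9, 6.4]
width: 0.0285
```

```bash
python3 -m inch '[{"linear":[0,0,0],"angular":[0,0,0],"jaw":0.1},{"linear":[0,0,0],"angular":[0,0,0],"jaw":-0.2},{"linear":[0,0,0],"angular":[0,0,0],"jaw":-0.4},{"linear":[0,0,0],"angular":[0,0,0],"jaw":-0.4},{"linear":[0,0,-0.4],"angular":[0,0,0],"jaw":-0.4},{"linear":[0,0,-0.8],"angular":[0,0,0],"jaw":-0.4},{"linear":[0,0,-0.8],"angular":[0,0,0],"jaw":-0.4},{"linear":[0,0,0],"angular":[0,0,0],"jaw":-0.7}]'
python3 - <<'E'
from h import *
plan(417,208.3,7,35,90)
plan(417,208.3,7,35,180)
g=r.grab_frame('side');crop(g,265,410,55,'l5')
f=r.grab_frame("top");crop(f,160,279,55,'l5t')
a=cv2.imread("pics/l5t.png");b=cv2.imread("pics/l5.png");cv2.imwrite("pics/l5b.png",cv2.resize(np.hstack([a,b]),(800,400)))
E
```

```text
t: 22.95
eef_pos: [0.4683, 0.3825, 0.098]
eef_rot: [-0.003, 0.99, -0.142, 0.003]
contact_force: [-0.1, -0.1, 0.2]
width: 0.0719
t 22.95 pos [468.3 382.5  98. ] phi -16.3 width 0.0719 F [-0.1 -0.1  0.2]
turn units az 6.45 (q6 end 82) tilt fix [-0.064 -0.048  0.   ] | shift units [3.77 4.73 3.03]
t 22.95 pos [468.3 382.5  98. ] phi -16.3 width 0.0719 F [-0.1 -0.1  0.2]
turn units az -8.55 (q6 end -8) tilt fix [-0.064 -0.048  0.   ] | shift units [-4.73  3.77  3.03]
```

View pics/l5b.png

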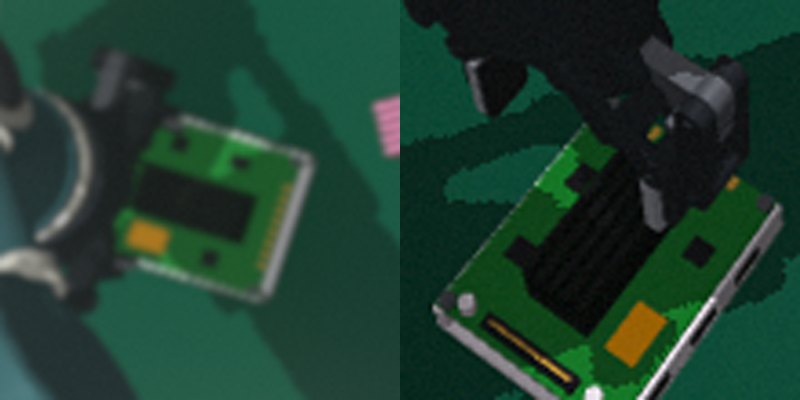

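```bash
python3 -m inch '[{"linear":[0,0,0],"angular":[0,0,0.93],"jaw":-0.8},{"linear":[0,0,0],"angular":[0,0,0.92],"jaw":-0.8},{"linear":[0,0,0],"angular":[0,0,0.92],"jaw":-0.8},{"linear":[0,0,0],"angular":[0,0,0.92],"jaw":-0.8},{"linear":[0,0,0],"angular":[0,0,0.92],"jaw":-0.8},{"linear":[0,0,0],"angular":[0,0,0.92],"jaw":-0.8},{"linear":[0,0,0],"angular":[0,0,0.92],"jaw":-0.8},{"linear":[0.5,0.6,0.2],"angular":[0,0,0],"jaw":-0.8}]'
python3 -m inch '[{"linear":[0.7,0.9,0.3],"angular":[0,0,0],"jaw":-0.8},{"linear":[0.7,0.9,0.3],"angular":[0,0,0],"jaw":-0.8},{"linear":[0.7,0.9,0.3],"angular":[0,0,0],"jaw":-0.8},{"linear":[0.7,0.9,0.3],"angular":[0,0,0],"jaw":-0.8},{"linear":[0.47,0.53,0],"angular":[0,0,0],"jaw":-0.8},{"linear":[0,0,0],"angular":[0,0,0],"jaw":-0.8},{"linear":[0,0,0],"angular":[0,0,0],"jaw":-0.8},{"linear":[0,0,0],"angular":[0,0,0],"jaw":-0.8}]'
python3 - <<'E'
from h import *
plan(417,208.3,7,35,90)
g=r.grab_frame('side');crop(g,333,332,50,'m1')
f=r.grab_frame("top");crop(f,236,303,50,'m1t')
a=cv2.imread("pics/m1t.png");b=cv2.imread("pics/m1.png");cv2.imwrite("pics/m1b.png",cv2.resize(np.hstack([a,b]),(800,400)))
E
```

```text
t: 23.85
eef_pos: [0.4601, 0.3593, 0.0868]
eef_rot: [-0.001, 0.887, -0.462, 0.0]
contact_force: [0.7, -0.4, 0.8]
width: 0.0769
t: 24.65
eef_pos: [0.4148, 0.2071, 0.0511]
eef_rot: [-0.0, 0.887, -0.461, 0.0]
contact_force: [0.1, -0.2, 0.4]
width: 0.0769
t 24.65 pos [414.8 207.1  51.1] phi -55.0 width 0.0769 F [ 0.1 -0.2  0.4]
turn units az 0.01 (q6 end 82) tilt fix [-0.008  0.001  0.   ] | shift units [ 0.01 -0.08  1.47]
```

View pics/m1b.png

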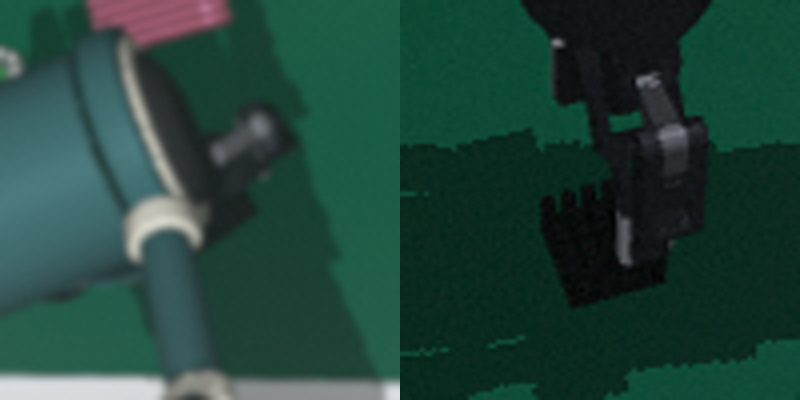

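```bash
python3 -m inch '[{"linear":[0.01,-0.08,0.5],"angular":[0,0,0],"jaw":-0.8},{"linear":[0,0,0.6],"angular":[0,0,0],"jaw":-0.8},{"linear":[0,0,0.34],"angular":[0,0,0],"jaw":-0.8},{"linear":[0,0,0],"angular":[0,0,0],"jaw":-0.8},{"linear":[0,0,0],"angular":[0,0,0],"jaw":-0.8}]'
python3 -c "
from h import *
plan(417,208.3,7,35,90)"
python3 -m inch '[{"linear":[0,0,0],"angular":[0,0,0],"jaw":0.9},{"linear":[0,0,0],"angular":[0,0,0],"jaw":0.9},{"linear":[0,0,0],"angular":[0,0,0],"jaw":0.9},{"linear":[0,0,0],"angular":[0,0,0],"jaw":0.9},{"linear":[0,0,0],"angular":[0,0,0],"jaw":0.9},{"linear":[0,0,0],"angular":[0,0,0],"jaw":0.9},{"linear":[0,0,0],"angular":[0,0,0],"jaw":0.9}]' 50
```

```text
t: 25.25
eef_pos: [0.4164, 0.2077, 0.0078]
eef_rot: [0.0, 0.887, -0.461, -0.0]
contact_force: [0.1, -0.3, -0.1]
width: 0.0767
t 25.25 pos [416.4 207.7   7.8] phi -54.9 width 0.0767 F [ 0.1 -0.3 -0.1]
turn units az 0.01 (q6 end 82) tilt fix [ 0.004  0.001 -0.   ] | shift units [-0.   -0.03  0.03]
t: 25.95
eef_pos: [0.4174, 0.2078, 0.0088]
eef_rot: [-0.001, 0.887, -0.462, 0.001]
contact_force: [0.0, -0.0, 6.9]
width: 0.0407
```

```bash
python3 -m inch '[{"linear":[0,0,-0.2],"angular":[0,0,0],"jaw":0.9},{"linear":[0,0,-0.6],"angular":[0,0,0],"jaw":0.9},{"linear":[0,0,-0.8],"angular":[0,0,0],"jaw":0.9},{"linear":[0,0,-0.8],"angular":[0,0,0],"jaw":0.9},{"linear":[0,0,-0.3],"angular":[0,0,0],"jaw":0.9},{"linear":[0,0,0],"angular":[0,0,0],"jaw":0.9},{"linear":[0,0,0],"angular":[0,0,0],"jaw":0.9}]'
python3 - <<'E'
from h import *
plan(465.3,-376.5,32,1.8,90)
g=r.grab_frame('side');crop(g,333,310,50,'m2')
E
```

```text
t: 26.65
eef_pos: [0.4157, 0.2071, 0.088]
eef_rot: [0.0, 0.887, -0.462, -0.0]
contact_force: [0.4, -0.2, -0.4]
width: 0.0408
t 26.65 pos [415.7 207.1  88. ] phi -55.0 width 0.0408 F [ 0.4 -0.2 -0.4]
turn units az 5.54 (q6 end 49) tilt fix [ 0.01   0.002 -0.   ] | shift units [19.5  -1.04  1.87]
```

View pics/m2.png

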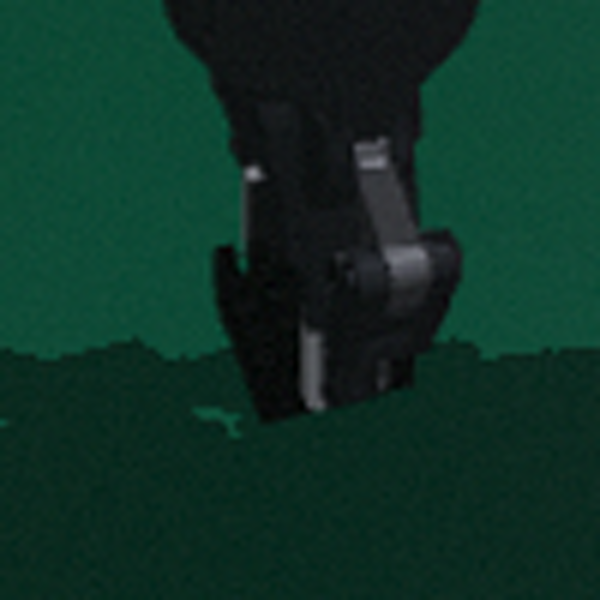

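```bash
python3 -m inch '[{"linear":[0,0,0],"angular":[0,0,0.92],"jaw":0.9},{"linear":[0,0,0],"angular":[0,0,0.92],"jaw":0.9},{"linear":[0,0,0],"angular":[0,0,0.92],"jaw":0.9},{"linear":[0,0,0],"angular":[0,0,0.92],"jaw":0.9},{"linear":[0,0,0],"angular":[0,0,0.93],"jaw":0.9},{"linear":[0,0,0],"angular":[0,0,0.93],"jaw":0.9},{"linear":[0.4,0,0],"angular":[0,0,0],"jaw":0.9},{"linear":[0.7,0,0],"angular":[0,0,0],"jaw":0.9}]'
python3 -m inch '[{"linear":[0.85,-0.05,0],"angular":[0,0,0],"jaw":0.9},{"linear":[0.85,-0.05,0],"angular":[0,0,0],"jaw":0.9},{"linear":[0.85,-0.05,0],"angular":[0,0,0],"jaw":0.9},{"linear":[0.85,-0.05,0],"angular":[0,0,0],"jaw":0.9},{"linear":[0.85,-0.05,0],"angular":[0,0,0],"jaw":0.9},{"linear":[0.85,-0.05,0],"angular":[0,0,0],"jaw":0.9},{"linear":[0.85,-0.05,0],"angular":[0,0,0],"jaw":0.9},{"linear":[0.85,-0.05,0],"angular":[0,0,0],"jaw":0.9}]'
python3 -m inch '[{"linear":[0.85,-0.05,0],"angular":[0,0,0],"jaw":0.9},{"linear":[0.85,-0.05,0],"angular":[0,0,0],"jaw":0.9},{"linear":[0.85,-0.05,0],"angular":[0,0,0],"jaw":0.9},{"linear":[0.85,-0.05,0],"angular":[0,0,0],"jaw":0.9},{"linear":[0.85,-0.05,0],"angular":[0,0,0],"jaw":0.9},{"linear":[0.85,-0.05,0],"angular":[0,0,0],"jaw":0.9},{"linear":[0.85,-0.05,0],"angular":[0,0,0],"jaw":0.9},{"linear":[0.85,-0.05,0],"angular":[0,0,0],"jaw":0.9}]'
python3 -m inch '[{"linear":[0.85,-0.05,0],"angular":[0,0,0],"jaw":0.9},{"linear":[0.85,-0.05,0],"angular":[0,0,0],"jaw":0.9},{"linear":[0.85,-0.05,0],"angular":[0,0,0],"jaw":0.9},{"linear":[0.8,-0.05,0],"angular":[0,0,0],"jaw":0.9},{"linear":[0.5,0,0],"angular":[0,0,0],"jaw":0.9},{"linear":[0.3,0,0],"angular":[0,0,0],"jaw":0.9},{"linear":[0,0,0],"angular":[0,0,0],"jaw":0.9},{"linear":[0,0,0],"angular":[0,0,0],"jaw":0.9}]'
python3 -c "
from h import *
plan(465.3,-376.5,32,1.8,90)"
```

```text
t: 27.5
eef_pos: [0.4165, 0.1739, 0.0876]
eef_rot: [0.001, 0.72, -0.694, -0.0]
contact_force: [0.0, -0.7, -1.0]
width: 0.0414
t: 28.3
eef_pos: [0.4344, -0.0307, 0.0878]
eef_rot: [0.001, 0.719, -0.695, -0.001]
contact_force: [1.0, -0.3, 0.3]
width: 0.0406
t: 29.1
eef_pos: [0.4526, -0.2339, 0.0876]
eef_rot: [0.0, 0.719, -0.695, -0.001]
contact_force: [0.5, 0.3, -0.4]
width: 0.0411
t: 29.9
eef_pos: [0.4634, -0.3561, 0.0883]
eef_rot: [-0.0, 0.718, -0.696, -0.001]
contact_force: [0.3, 1.0, -1.2]
width: 0.0409
t 29.90 pos [ 463.4 -356.1   88.3] phi -88.2 width 0.0409 F [ 0.3  1.  -1.2]
turn units az 0.00 (q6 end 49) tilt fix [ 0.008  0.011 -0.   ] | shift units [ 0.68 -0.04  1.88]
```

```bash
python3 -m inch '[{"linear":[0.4,-0.04,0.3],"angular":[0,0,0],"jaw":0.9},{"linear":[0.28,0,0.4],"angular":[0,0,0],"jaw":0.9},{"linear":[0,0,0.3],"angular":[0,0,0],"jaw":0.9},{"linear":[0,0,0],"angular":[0,0,0],"jaw":0.9},{"linear":[0,0,0],"angular":[0,0,0],"jaw":0.9}]'
python3 - <<'E'
from h import *
plan(465.3,-376.5,32,1.8,90)
g=r.grab_frame('side');crop(g,380,150,35,'m3')
f=r.grab_frame("top");crop(f,507,285,35,'m3t')
a=cv2.imread("pics/m3t.png");b=cv2.imread("pics/m3.png");cv2.imwrite("pics/m3b.png",cv2.resize(np.hstack([a,b]),(800,400)))
E
```

```text
t: 30.4
eef_pos: [0.4652, -0.3766, 0.0577]
eef_rot: [-0.0, 0.718, -0.696, -0.001]
contact_force: [0.0, 0.4, -1.0]
width: 0.0406
t 30.40 pos [ 465.2 -376.6   57.7] phi -88.2 width 0.0406 F [ 0.   0.4 -1. ]
turn units az -0.00 (q6 end 49) tilt fix [ 0.014  0.015 -0.   ] | shift units [-0.   -0.    0.86]
```

View pics/m3b.png

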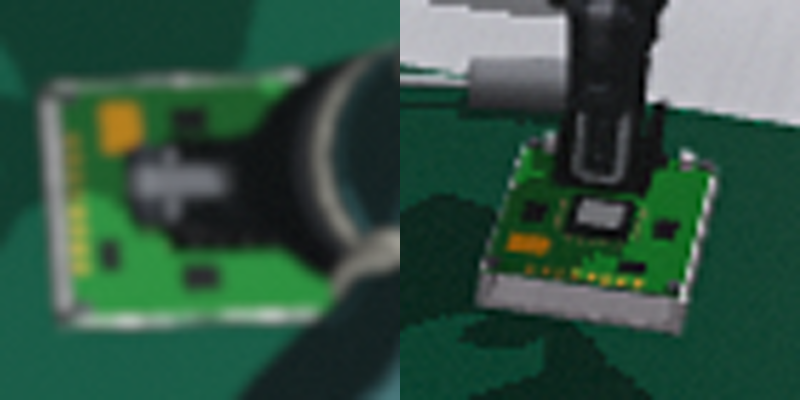

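```bash
python3 -m inch '[{"linear":[0,0,0.4],"angular":[0,0,0],"jaw":0.9},{"linear":[0,0,0.28],"angular":[0,0,0],"jaw":0.9},{"linear":[0,0,0.05],"angular":[0,0,0],"jaw":0.9},{"linear":[0,0,0],"angular":[0,0,0],"jaw":0.9},{"linear":[0,0,0],"angular":[0,0,0],"jaw":0.9},{"linear":[0,0,0],"angular":[0,0,0],"jaw":0.9}]'
python3 - <<'E'
from h import *
plan(465.3,-376.5,32,1.8,90)
g=r.grab_frame('side');crop(g,380,150,35,'m4')
f=r.grab_frame("top");crop(f,507,285,35,'m4t')
a=cv2.imread("pics/m4t.png");b=cv2.imread("pics/m4.png");cv2.imwrite("pics/m4b.png",cv2.resize(np.hstack([a,b]),(800,400)))
E
```

```text
t: 31.1
eef_pos: [0.466, -0.3775, 0.0372]
eef_rot: [-0.0, 0.718, -0.696, 0.0]
contact_force: [0.5, -0.7, -0.8]
width: 0.0405
t 31.10 pos [ 466.  -377.5   37.2] phi -88.2 width 0.0405 F [ 0.5 -0.7 -0.8]
turn units az -0.00 (q6 end 49) tilt fix [-0.005 -0.004  0.   ] | shift units [-0.03  0.02  0.17]
```

View pics/m4b.png

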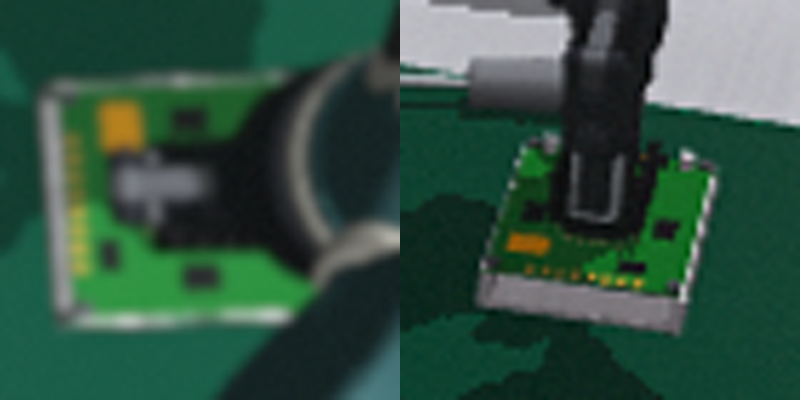

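```bash
python3 -m inch '[{"linear":[-0.03,0.02,0.08],"angular":[0,0,0],"jaw":0.9},{"linear":[0,0,0.06],"angular":[0,0,0],"jaw":0.9},{"linear":[0,0,0.03],"angular":[0,0,0],"jaw":0.9},{"linear":[0,0,0],"angular":[0,0,0],"jaw":0.9},{"linear":[0,0,0],"angular":[0,0,0],"jaw":0.9}]'
```

```text
t: 31.7
eef_pos: [0.4651, -0.3764, 0.0328]
eef_rot: [0.0, 0.718, -0.696, -0.0]
contact_force: [-2.6, 2.1, 7.6]
width: 0.0408
```

```bash
python3 -m inch '[{"linear":[0,0,0],"angular":[0,0,0],"jaw":0},{"linear":[0,0,0],"angular":[0,0,0],"jaw":-0.3},{"linear":[0,0,0],"angular":[0,0,0],"jaw":-0.6},{"linear":[0,0,0],"angular":[0,0,0],"jaw":-0.7},{"linear":[0,0,0],"angular":[0,0,0],"jaw":-0.7},{"linear":[0,0,-0.4],"angular":[0,0,0],"jaw":-0.7},{"linear":[0,0,-0.8],"angular":[0,0,0],"jaw":-0.7},{"linear":[0,0,-0.8],"angular":[0,0,0],"jaw":-0.7}]'
python3 -m inch '[{"linear":[0.5,0.3,-0.8],"angular":[0,0,0],"jaw":-0.7},{"linear":[0.8,0.6,-0.8],"angular":[0,0,0],"jaw":-0.7},{"linear":[0.9,0.7,-0.8],"angular":[0,0,0],"jaw":-0.7},{"linear":[0.9,0.7,-0.5],"angular":[0,0,0],"jaw":-0.7},{"linear":[0.9,0.7,0],"angular":[0,0,0],"jaw":-0.7},{"linear":[0.9,0.7,0],"angular":[0,0,0],"jaw":-0.7},{"linear":[0.9,0.7,0],"angular":[0,0,0],"jaw":-0.7},{"linear":[0.9,0.7,0],"angular":[0,0,0],"jaw":-0.7}]'
python3 -m inch '[{"linear":[0.5,0.6,0],"angular":[0,0,0],"jaw":-0.7},{"linear":[0,0,0],"angular":[0,0,0],"jaw":-0.7},{"linear":[0,0,0],"angular":[0,0,0],"jaw":-0.7},{"linear":[0,0,0],"angular":[0,0,0],"jaw":-0.7}]'
python3 - <<'E'
from h import *
for n in("top","side"):
    f=r.grab_frame(n);cv2.imwrite(f"pics/{n}E.png",f["image"][:,:,::-1])
    pts=((622.8,-120,39,28),(465.3,-376.5,38,23),(619.5,113.3,37,20),(466,380.7,38,30))
    for (x,y,z,h) in pts:
        c=proj(f,[x/1000,y/1000,z/1000])[0].astype(int)
        try: show((x,y),rect(f,blackmask(f),c[0],c[1],h,z/1000))
        except Exception as e: print(x,y,e)
f=r.grab_frame("top");g=r.grab_frame("side")
ims=[]
for (x,y,z,h) in pts:
    for k in(f,g):
        c=proj(k,[x/1000,y/1000,z/1000])[0].astype(int);u,v=c
        w=k["image"][max(0,v-35):v+35,max(0,u-35):u+35,::-1]
        ims.append(cv2.resize(w,(198,198),interpolation=cv2.INTER_CUBIC))
cv2.imwrite("pics/mosE.png",np.vstack([np.hstack(ims[:4]),np.hstack(ims[4:])]))
E
```

```text
t: 32.5
eef_pos: [0.4648, -0.3761, 0.0926]
eef_rot: [0.0, 0.718, -0.696, -0.001]
contact_force: [-0.2, -0.8, 1.0]
width: 0.0728
t: 33.3
eef_pos: [0.3176, -0.5833, 0.1801]
eef_rot: [0.0, 0.718, -0.696, 0.001]
contact_force: [-1.1, 0.1, -0.5]
width: 0.0722
t: 33.7
eef_pos: [0.3016, -0.597, 0.1792]
eef_rot: [-0.0, 0.718, -0.696, 0.0]
contact_force: [0.4, 0.6, -0.1]
width: 0.0725
(622.8, -120) 621.6 -118.9 53.3 54.8 80.1 [387.5 210.3]
(465.3, -376.5) 465.2 -373.5 38.4 43.0 0.8 [506.8 284. ]
(619.5, 113.3) 617.7 113.2 26.8 24.2 1.4 [281.2 210.9]
(466, 380.7) 464.6 377.4 68.3 27.2 73.4 [157.9 279.1]
(622.8, -120) 621.6 -122.1 84.7 74.9 80.4 [287.4 195.5]
(465.3, -376.5) 456.5 -398.4 125.6 67.7 84.9 [384.8 144.2]
(619.5, 113.3) 617.9 112.3 38.4 49.2 5.0 [246.3 267.5]
(466, 380.7) 468.2 375.7 78.1 48.3 73.0 [265.5 417.1]
```

View pics/mosE.png

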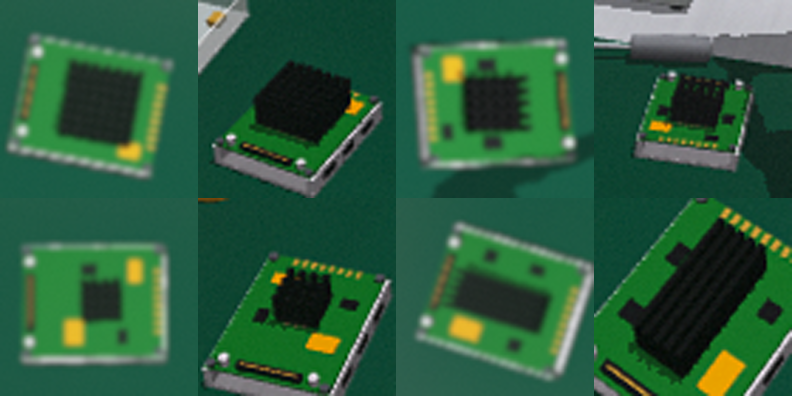

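View pics/topE.png

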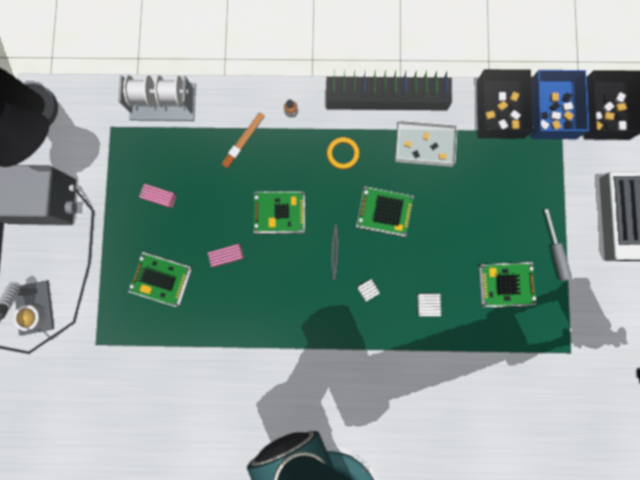

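```bash
python3 - <<'E'
from h import *
for n in("top","side"):
    f=r.grab_frame(n);g=f["image"].astype(np.float32)[:,:,1]
    for th in(55,70,85,100):
        m=((cv2.GaussianBlur(g,(3,3),0)<th)).astype(np.uint8)
        c=proj(f,[.466,.3807,.038])[0].astype(int)
        try:show((n,th),rect(f,m,c[0],c[1],32,.038))
        except Exception as e:print(e)
    crop(f,c[0],c[1],40,n+"L",8)
    # where ideal sink's bottom/top corners would be
    a=np.radians(73.7);v=np.array([np.cos(a),np.sin(a)]);w=np.array([v[1],-v[0]])
    im=cv2.imread(f"pics/{n}L.png")
    ctr=np.array([.4658,.3812]) if n=="top" else np.array([.4654,.3793])
    for z in(.026,.050):
        q=np.array([[*(ctr+sx*.015*w+sy*.035*v),z] for sx,sy in((1,1),(1,-1),(-1,-1),(-1,1))])
        p=(proj(f,q)-(c-40)+.5)*8
        cv2.polylines(im,[p.astype(np.int32)],True,(0,0,255) if z<.03 else (255,255,0),1)
    cv2.imwrite(f"pics/{n}Lb.png",cv2.resize(im,(400,400)))
cv2.imwrite("pics/Lb.png",np.hstack([cv2.imread("pics/topLb.png"),cv2.imread("pics/sideLb.png")]))
E
```

```text
('top', 55) 464.5 377.1 66.1 25.3 73.8 [158.  279.1]
('top', 70) 465.0 377.5 70.0 28.4 72.8 [157.7 279. ]
('top', 85) 465.3 378.2 72.9 31.4 73.4 [157.4 278.8]
('top', 100) 468.4 382.9 136.4 142.4 0.9 [154.4 278.9]
('side', 55) 468.3 376.4 77.7 48.1 73.0 [264.9 418.2]
('side', 70) 468.8 377.2 80.3 48.9 73.3 [264.4 418.7]
('side', 85) 468.8 377.4 81.8 50.2 73.0 [264.1 419.4]
('side', 100) 469.0 378.1 84.1 51.2 72.7 [263.7 419.5]
```

View pics/Lb.png

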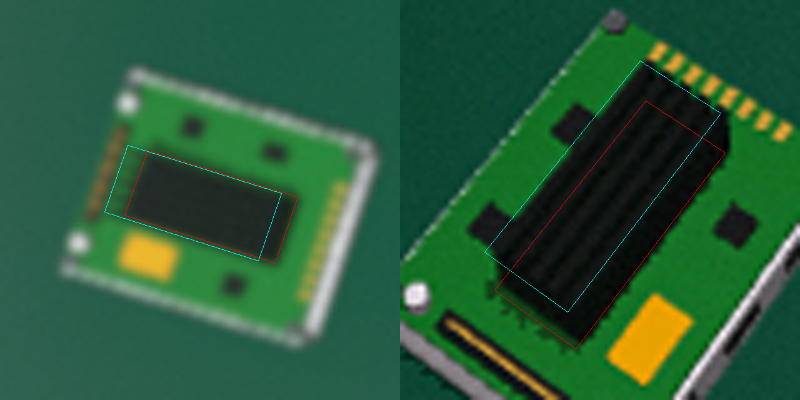

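```bash
python3 -c "
from cell import r
print(r.read_state()['t'],r.sign_off())"
```

```text
the job is handed in; nothing more can be done
34.0 None
```

All four black heat sinks are on their own chips, and I handed the job in at t = 34.0 s of the 102 s allowed. I placed the large, small, long and medium ones in that order. None was dropped: each was held at its own width all the way. I lowered the small, long and medium until they touched the chip (5 to 8 N) before letting go. The large showed no clear touch force, but its weight came off the gripper at the expected height.

- **Centring:** in the final top view the large, medium and small sinks lie about 2 mm from where I had measured their chips.
- **Squareness:** all four are square to their boards within about 2°, and they look level.
- **Long sink:** the top-view checks put it 3 to 4 mm off along its row. The side view gave 3 to 5 mm, but its outline includes the sink's sides and fin ends. The overlay of expected edges suggested only 2 to 3 mm. All of these are inside the 8 mm limit.
- **Medium sink, side view:** this measurement failed because the dark mask merged with something beside it. For that sink I relied on the top view and the picture.
- **Other things:** the silver and pink sinks look unmoved in the pictures (silver at pixels 369,290 and 429,305, as at the start). The arm was parked clear of everything when I handed in.

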